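# Scan in the tube racks and put them in the cooler

## Robot

A 6-joint arm with a two-finger parallel gripper is mounted at the origin on the work surface. World frame = base frame: x ahead of the robot, y to its left, z up, the work surface at z = 0. Lengths are in m, angles in rad, forces in N, time in s.
With the tool pointing down it reaches from about 0.375 to 0.975 m from the base axis. Payload 3.8 kg.
Tool frame: the origin (TCP) lies between the finger pads; the fingertips stand 8 mm ahead of it and the grasp point (between the pads) lies 11 mm behind it (tcp_to_tips is the distance from the TCP to the fingertips, in m); z points along the fingers, y is the line along which they close (so a half turn about z gives the same grasp; the last joint's range is limited). The gripper opens to 85 mm and grips with 20 to 120 N. Pads are 22 mm wide; open, the fingers measure 114 mm over their backs; the gripper's body (76 mm by 85 mm) begins 54 mm behind the grasp point. The pads swing forward as they close: fully open they stand 13 mm farther back than shut.
Start: joints at [-1.209, 0.264, 1.604, -0, 1.274, -0.037], TCP at [0.262, -0.622, 0.239] pointing down, gripper open.
Joint ranges: [-2.63, 2.63], [-0.94, 2.18], [0.31, 2.57], [-1.31, 4.45], [0, 2.66], [-2.55, 2.55]. Speed limits (rad/s): [2.57, 2.57, 3.14, 3.14, 3.14, 3.14].

## Interface

Orientations are given as a rotation vector (axis times angle).
In Python, from workcell import * gives the robot as it stands.
- The arm moves only by the tool move_arm, never from a script. Its argument "series" is one flat list of numbers, 7 for each row, row after row: the finger opening in cm, from 0 to 8.54, then the shift along the tool's x, y, z in cm, then the turn, a rotation vector about the tool's x, y, z in degrees. A call has 1 to 5 rows; each row shifts and turns the commanded pose from where the row before left it, along the tool's axes as they then stand; what a row does not reach is not made up. A row lasts 1/8 s, in which the tool goes at most 62.5 mm and 10.7 degrees, less where a joint would pass 70% of its speed; a pose out of reach is approached as far as the arm can. A call is refused whole if a number of a shift passes 6.25 or a number of a turn 10.7, either way. A call with a gripper value outside its range is refused whole. The fingers move at their own pace and stop on an object; "grip_force" is the grip in N (left out, the last holds). Time passes only in rows, so rows that do not move let the fingers close. It gives the time, the measured TCP pose, the force, the opening and the grip force at its end, in the units of the state.
- read_state(): the state, without advancing time (a new reading comes with each control period).
- read_camera(name): name is "side" or "top" or "wrist"; returns the picture (400x640x3 uint8, red, green, blue); there is no depth.
- calibration(name): a dict with "camera_matrix" (3x3 intrinsics, pixels), "k1" (the pictures are not rectified: a ray, as slopes to the right and down, at radius r is drawn at 1 + k1 r^2 times it, then the intrinsics apply), "rvec" (rotation vector, rad) and "tvec" (3), from world to camera coordinates, as OpenCV has them. Camera axes: x right, y down, z forward; pixel columns grow to the right and rows downward; lengths in m; the calibration is good to about 2 mm. A picture is of the moment at which its call begins: read the wrist's pose just before it. calibration takes no time and is no camera call; for the wrist camera it gives the pose at the moment of the call.
- finish_job(): hands the job in; it is judged then, once.
The state is a dict: "time": time; "q": joint angles; "joint_vel": joint speeds; "joint_torque": joint torques, N m; "tool_pos": TCP position; "tcp_rot": TCP orientation; "wrist_force": force on the tool from outside, world axes, zero at the start; "torque": the same for the moment, N m; "width": opening from 0.0 (shut) to 1.0 (fully open); "grip_force": force on a finger pad.
Only numpy, scipy, OpenCV 4.12 (cv2) and the standard library are available. Lean on these libraries where they do the work, as an engineer would, in place of code of your own. Each camera call takes 0.05 s, during which the arm holds its last target. There are 200 camera calls.

## Task

Check in the tube racks on the bench: take the scanner and read the label of every rack that is there, in the order orange, blue, yellow, green, aiming the window squarely at the middle of each label from about 100 mm and holding still for a good second. Once all are read, stand the racks upright in the bench cooler and stand the scanner back in its charging cradle, then lower the lid gently until it is fully shut over the racks. Turn the temperature dial so that its pointer is on the green mark, and leave the bottle, the tip box and the beaker alone.

Things in the scene. Friction and masses are not known exactly. Their poses are not given: they have to be found in the camera images.
- orange_rack: tube rack with orange caps and fin, may be absent: black tub 73 x 54 mm (x -28 to +45, y -27 to +27 mm), tube caps up to 48 mm above its foot; upright carrying fin on top, 34 mm long in x, 12 mm thick in y, centred over the origin, up to 84 mm. The label ledge is at the +x end. Loose, about 0.16 kg. Origin: on the underside, below the fin; z up
- orange_label (a point): centre of the white barcode label (23 x 44 mm) on the sloping ledge of the orange rack, at x 33.5 mm, z 26 mm in the rack's frame; its z axis is the label's outward normal (35 deg from vertical, leaning to the rack's +x), its y is the rack's y
- blue_rack: tube rack with blue caps and fin, may be absent: black tub 73 x 54 mm (x -28 to +45, y -27 to +27 mm), tube caps up to 48 mm above its foot; upright carrying fin on top, 34 mm long in x, 12 mm thick in y, centred over the origin, up to 84 mm. The label ledge is at the +x end. Loose, about 0.16 kg. Origin: on the underside, below the fin; z up
- blue_label (a point): centre of the white barcode label (23 x 44 mm) on the sloping ledge of the blue rack, at x 33.5 mm, z 26 mm in the rack's frame; its z axis is the label's outward normal (35 deg from vertical, leaning to the rack's +x), its y is the rack's y
- yellow_rack: tube rack with yellow caps and fin, may be absent: black tub 73 x 54 mm (x -28 to +45, y -27 to +27 mm), tube caps up to 48 mm above its foot; upright carrying fin on top, 34 mm long in x, 12 mm thick in y, centred over the origin, up to 84 mm. The label ledge is at the +x end. Loose, about 0.16 kg. Origin: on the underside, below the fin; z up
- yellow_label (a point): centre of the white barcode label (23 x 44 mm) on the sloping ledge of the yellow rack, at x 33.5 mm, z 26 mm in the rack's frame; its z axis is the label's outward normal (35 deg from vertical, leaning to the rack's +x), its y is the rack's y
- green_rack: tube rack with green caps and fin, may be absent: black tub 73 x 54 mm (x -28 to +45, y -27 to +27 mm), tube caps up to 48 mm above its foot; upright carrying fin on top, 34 mm long in x, 12 mm thick in y, centred over the origin, up to 84 mm. The label ledge is at the +x end. Loose, about 0.16 kg. Origin: on the underside, below the fin; z up
- green_label (a point): centre of the white barcode label (23 x 44 mm) on the sloping ledge of the green rack, at x 33.5 mm, z 26 mm in the rack's frame; its z axis is the label's outward normal (35 deg from vertical, leaning to the rack's +x), its y is the rack's y
- scanner: hand-held barcode scanner that stands upright, grip on top: blue upright grip 34 mm (x) by 28 mm (y), from 45 to 140 mm above the underside, centred over the origin; below it a white head, 80 mm in x (-48 to +32 mm), 44 mm in y, 45 mm high, with a red window under its -x nose. Loose, about 0.22 kg. Origin: on the underside, below the grip; z up. Reads by itself when it is aimed
- scanner_window (a point): centre of the scanner's red window, at x -34 mm, z 14 mm in the scanner's frame; its z axis is the beam, leaving forward (scanner -x) and downward, 35 deg off straight down while the scanner is upright, so that an upright scanner looks squarely at a label on an upright rack whose +x points the same way as the scanner's own +x
- cradle_seat (a point): centre of the floor of the scanner's grey charging cradle (fixed), 8 mm above the bench, where the scanner's origin belongs. Cradle 86 x 74 mm; side walls and back wall (at +x) 12 mm above the floor, the front (-x) open; about 5 mm play round the scanner's head. Its x and y axes are those of the scanner in it
- cooler_in (a point): centre of the inner floor of the white bench cooler (fixed), 12 mm above the bench. Cavity 120 mm in x by 266 mm in y, 98 mm deep, walls 12 mm thick, rim 110 mm above the bench; three racks fit side by side along y (at -86, 0, +86 mm, rack x along cooler x). Its x axis points to the hinge side
- lid (a joint): the cooler's clear lid, 144 mm long from the hinge, 290 mm wide and 6 mm thick, with an orange tab 70 mm wide that projects 16 mm more at the middle of its free edge; 0 = shut on the rim, about 1.6 = upright, 1.9 = its rear stop; the stiff hinge (about 0.25 N m) holds the lid wherever it is left, so it can be pushed over and down from behind
- lid_hinge (a point): point on the lid's hinge axis, middle of the cooler's rear (+x) rim, 110 mm above the bench, on the lid's underside; its y axis is the hinge axis (parallel to the cooler's y), and its x, z turn with the lid: the lid extends along its -x
- dial (a joint): the temperature dial, a grey bar knob on the grey block at the cooler's +y side; angle in rad, grows anticlockwise seen from above; light friction (0.04 N m), stays where it is left; from -1.5 to 3
- dial_grip (a point): point on the dial's vertical axis at the height to grip it, 139 mm above the bench; its x axis runs along the grip bar (46 mm long, 14 mm thick, from 118 to 148 mm above the bench; disc of radius 24 mm below it, block top at 110 mm) towards the pointer end
- dial_pointer (a point): point 30 mm from the dial's axis, straight beyond the bar's white pointer end; turns with the dial
- dial_mark (a point): the small bright green mark beside the dial, 30 mm from the dial's axis; its place round the dial varies from start to start and the robot cannot move it
- ethanol: loose upright green bottle with a blue cap, radius 32 mm, 170 mm high; bystander. Origin: centre of its underside
- tip_box: loose blue pipette-tip box with a clear cover, 87 x 122 x 63 mm; bystander. Origin: centre of its underside
- beaker: loose glass beaker, rim radius 34 mm, 75 mm high; bystander. Origin: centre of its underside
Not all that is in view belongs to the job. Leave any red look-alike of the orange_rack alone.

How it is judged:
On the way, in this order (a step that is already met when the one before it is completed fails the run):
1. the scanner is held still, looking squarely at the orange rack's label: label centre within 10 mm of the beam sideways, 60 to 140 mm from the window, within 0.2 rad of square, for 0.8 s (x of orange_label in the frame of scanner_window between -0.01 and 0.01 m and y of orange_label in the frame of scanner_window between -0.01 and 0.01 m and z of orange_label in the frame of scanner_window between 0.06 and 0.14 m and angle between the z axis of scanner_window and the z axis of orange_label, either way round below 0.2 rad), for 0.8 s.
2. the scanner is held still, looking squarely at the blue rack's label: label centre within 10 mm of the beam sideways, 60 to 140 mm from the window, within 0.2 rad of square, for 0.8 s (x of blue_label in the frame of scanner_window between -0.01 and 0.01 m and y of blue_label in the frame of scanner_window between -0.01 and 0.01 m and z of blue_label in the frame of scanner_window between 0.06 and 0.14 m and angle between the z axis of scanner_window and the z axis of blue_label, either way round below 0.2 rad), for 0.8 s.
3. the scanner is held still, looking squarely at the yellow rack's label: label centre within 10 mm of the beam sideways, 60 to 140 mm from the window, within 0.2 rad of square, for 0.8 s (x of yellow_label in the frame of scanner_window between -0.01 and 0.01 m and y of yellow_label in the frame of scanner_window between -0.01 and 0.01 m and z of yellow_label in the frame of scanner_window between 0.06 and 0.14 m and angle between the z axis of scanner_window and the z axis of yellow_label, either way round below 0.2 rad), for 0.8 s.
4. the scanner is held still, looking squarely at the green rack's label: label centre within 10 mm of the beam sideways, 60 to 140 mm from the window, within 0.2 rad of square, for 0.8 s (x of green_label in the frame of scanner_window between -0.01 and 0.01 m and y of green_label in the frame of scanner_window between -0.01 and 0.01 m and z of green_label in the frame of scanner_window between 0.06 and 0.14 m and angle between the z axis of scanner_window and the z axis of green_label, either way round below 0.2 rad), for 0.8 s.
5. every rack stands in the cooler and the scanner is back in its cradle, with the lid still open (x of orange_rack in the frame of cooler_in between -0.05 and 0.05 m and y of orange_rack in the frame of cooler_in between -0.125 and 0.125 m and z of each of orange_rack, blue_rack, yellow_rack, green_rack in the frame of cooler_in below 0.012 m and angle between each of orange_rack, blue_rack, yellow_rack, green_rack's own z axis and vertical below 0.12 rad and linear speed of each of orange_rack, blue_rack, yellow_rack, green_rack, scanner below 0.02 m/s and x of blue_rack in the frame of cooler_in between -0.05 and 0.05 m and y of blue_rack in the frame of cooler_in between -0.125 and 0.125 m and x of yellow_rack in the frame of cooler_in between -0.05 and 0.05 m and y of yellow_rack in the frame of cooler_in between -0.125 and 0.125 m and x of green_rack in the frame of cooler_in between -0.05 and 0.05 m and y of green_rack in the frame of cooler_in between -0.125 and 0.125 m and horizontal distance between scanner and cradle_seat below 0.014 m and z of scanner in the frame of cradle_seat below 0.006 m and angle between scanner's own z axis and vertical below 0.08 rad and value of joint lid above 0.3 rad), for 0.2 s.
6. the lid is shut over the racks (x of orange_rack in the frame of cooler_in between -0.05 and 0.05 m and y of orange_rack in the frame of cooler_in between -0.125 and 0.125 m and z of each of orange_rack, blue_rack, yellow_rack, green_rack in the frame of cooler_in below 0.012 m and angle between each of orange_rack, blue_rack, yellow_rack, green_rack's own z axis and vertical below 0.12 rad and linear speed of each of orange_rack, blue_rack, yellow_rack, green_rack below 0.02 m/s and x of blue_rack in the frame of cooler_in between -0.05 and 0.05 m and y of blue_rack in the frame of cooler_in between -0.125 and 0.125 m and x of yellow_rack in the frame of cooler_in between -0.05 and 0.05 m and y of yellow_rack in the frame of cooler_in between -0.125 and 0.125 m and x of green_rack in the frame of cooler_in between -0.05 and 0.05 m and y of green_rack in the frame of cooler_in between -0.125 and 0.125 m and value of joint lid below 0.05 rad), for 0.2 s.
At the end, for the whole second after the job is handed in: every rack present stands upright on the cooler's floor, at rest; the lid is shut (below 0.05 rad); the dial's pointer is within 4 mm of the green mark (8 deg); the scanner stands upright in its cradle, within 14 mm of the seat's centre (all of step 6 and horizontal distance between scanner and cradle_seat below 0.014 m and z of scanner in the frame of cradle_seat below 0.006 m and angle between scanner's own z axis and vertical below 0.08 rad and linear speed of scanner below 0.02 m/s and horizontal distance between dial_pointer and dial_mark below 0.004 m and velocity of joint dial below 0.05 rad/s); the robot touches nothing.
It fails at once if the lid is slammed: it closes faster than 1.2 rad/s in its last 0.3 rad (value of joint lid below 0.3 rad and velocity of joint lid below -1.2 rad/s).
It fails at once if the ethanol is moved by more than 30 mm or tipped (distance of ethanol from where it was at the start of the episode above 0.03 m or angle between ethanol's own z axis and vertical above 0.4 rad).
It fails at once if the tip box is moved by more than 30 mm or tipped (distance of tip_box from where it was at the start of the episode above 0.03 m or angle between tip_box's own z axis and vertical above 0.4 rad).
It fails at once if the beaker is moved by more than 30 mm or tipped (distance of beaker from where it was at the start of the episode above 0.03 m or angle between beaker's own z axis and vertical above 0.4 rad).
Of orange_rack, blue_rack, yellow_rack, green_rack only 2 to 3 are there at a start; the rules pass over those that are not, and their reading is None.
At some moment in a run one of orange_rack, blue_rack, yellow_rack, green_rack may be knocked a few centimetres aside while the robot is not near it.
It also fails if it takes over 208 s, if anything falls off the work surface, if the arm or the gripper's body presses on something with over 40 N, if the wrist force passes 120 N, or if a joint passes its speed limit or range.

## Working session

There is one attempt and no reset: what is moved stays moved. The work goes in short steps, Python scripts to look and compute and a tool call to move; the robot and the scene stay as the last step left them, time stands still between calls to the robot, and variables do not carry over. Pictures are saved under pics/ and viewed, at most 14 in all, crops included, and the job is handed in when it is done.

Besides the shell and the picture viewer there is one more tool, called after "Call:" as name(argument=value, ...) on one line, values as JSON. move_arm: Moves the arm, as the interface text tells. Its arguments: {"type":"object","properties":{"series":{"type":"array"},"grip_force":{"type":"number"}},"required":["series"]}

```bash
mkdir -p pics; ls; python3 - <<'E'
from workcell import *
import cv2
s=read_state();print(s)
for n in("top","side"):
    im=read_camera(n);cv2.imwrite(f"pics/{n}0.png",im[:,:,::-1])
    c=calibration(n);print(n,c)
E
```

```text
pics
{'time': 0.0, 'q': array([-1.20889693e+00,  2.64780713e-01,  1.60539788e+00, -2.14546153e-05,
        1.27370317e+00, -3.68656492e-02]), 'joint_vel': array([-7.03010938e-05,  1.53062823e-03, -7.17464213e-05,  1.64380290e-04,
        1.01541796e-03, -3.73985787e-04]), 'joint_torque': array([ 1.15896259e-03, -5.15103829e+01, -3.67317045e+01,  3.99156659e-05,
        1.29327938e-02, -1.70644017e-05]), 'tool_pos': array([ 0.2618451 , -0.62135447,  0.23793055]), 'tcp_rot': array([-3.07714180e+00, -6.21799723e-01,  6.13145398e-04]), 'wrist_force': array([-0.08094165, -0.27642743, -0.89567298]), 'torque': array([ 0.0499684 , -0.01250562, -0.03169242]), 'grip_force': 0.0, 'width': 0.9991628630679522}
top {'camera_matrix': array([[377.61233727,   0.        , 321.17238345],
       [  0.        , 377.61233727, 193.65256204],
       [  0.        ,   0.        ,   1.        ]]), 'k1': -0.08609230951795595, 'rvec': array([ 2.18522869, -2.1632867 ,  0.10651058]), 'tvec': array([-0.03048225,  0.54633162,  1.0762784 ])}
side {'camera_matrix': array([[402.52678792,   0.        , 314.26584976],
       [  0.        , 402.52678792, 200.00778569],
       [  0.        ,   0.        ,   1.        ]]), 'k1': 0.001987740617894784, 'rvec': array([ 0.28929535, -2.77568685,  1.20864769]), 'tvec': array([0.54586307, 0.1625596 , 0.9909614 ])}
```

```bash
python3 - <<'E'
import cv2
for n in("top","side"):
    im=cv2.imread(f"pics/{n}0.png");cv2.imwrite(f"pics/{n}0b.png",cv2.resize(im,(800,500),interpolation=cv2.INTER_CUBIC))
E
```

```text
(no output)
```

View pics/top0b.png

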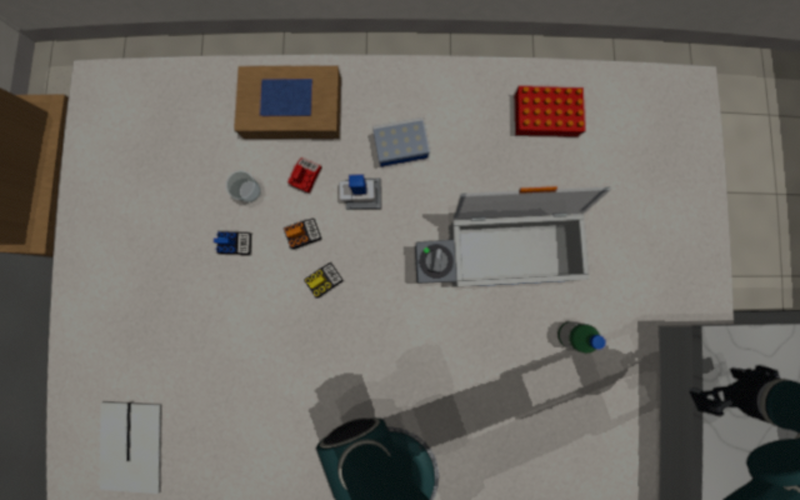

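View pics/side0b.png

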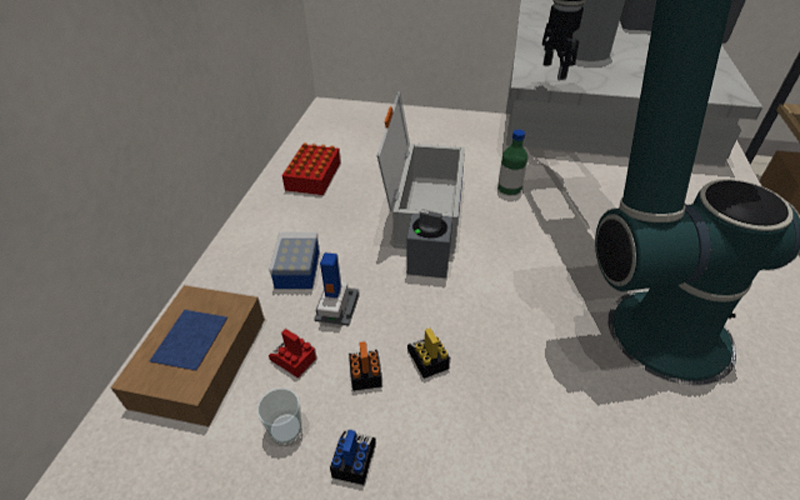

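The top view (800-wide) shows orange at (302,233), blue at (234,243), yellow at (323,280) and no green rack. The red look-alike is at (305,175). The scanner is at (358,187) in its cradle, with the tip box at (400,143). The bottle is at (583,338), the beaker at (243,188), and the dial at (436,260) with its mark near (425,249).

Confusable things:
- For the orange rack: the red rack (305,175) and the red brick (550,110).
- For the scanner: the blue rack fin (225,240) and the tip box (400,143).

I choose the scanner by its white head and upright blue grip, and will check it in a close crop.

```bash
cat > h.py <<'E'
from workcell import *
import numpy as np, cv2
from scipy.spatial.transform import Rotation as R
from scipy.optimize import least_squares
def cam(n): 
    c=calibration(n); c['R']=R.from_rotvec(np.ravel(c['rvec'])).as_matrix(); return c
def proj(c,P):
    P=np.atleast_2d(P)@c['R'].T+np.ravel(c['tvec']); s=P[:,:2]/P[:,2:]
    s=s*(1+c['k1']*(s**2).sum(1,keepdims=True)); K=c['camera_matrix']
    return s*[K[0,0],K[1,1]]+[K[0,2],K[1,2]]
def topl(c,uv,z):
    K=c['camera_matrix']; d=(np.array(uv,float)-[K[0,2],K[1,2]])/[K[0,0],K[1,1]]; s=d.copy()
    for _ in range(20): s=d/(1+c['k1']*(s**2).sum())
    r=c['R'].T@np.append(s,1); o=-c['R'].T@np.ravel(c['tvec']); return o+r*(z-o[2])/r[2]
def fit(c,local,uv,x0):
    """planar pose x,y,yaw of upright thing (z=0 base offset in local)"""
    local=np.array(local,float);uv=np.array(uv,float)
    def f(p):
        ca,sa=np.cos(p[2]),np.sin(p[2]);W=local.copy();W[:,0]=p[0]+ca*local[:,0]-sa*local[:,1];W[:,1]=p[1]+sa*local[:,0]+ca*local[:,1]
        return (proj(c,W)-uv).ravel()
    r=least_squares(f,x0);return r.x,np.abs(r.fun).max()
def delta(pos,rot):
    """tool-frame move (cm, deg) from measured pose to target pos, R"""
    s=read_state();A=R.from_rotvec(s['tcp_rot']);
    return np.round(A.inv().apply(np.array(pos)-s['tool_pos'])*100,2),np.round((A.inv()*rot).as_rotvec(degrees=True),2)
def down(yaw):
    """tool z down, tool y axis at heading yaw+90deg, tool x along yaw"""
    x=[np.cos(yaw),np.sin(yaw),0];z=[0,0,-1];return R.from_matrix(np.array([x,np.cross(z,x),z]).T)
def crop(n,name,x0,y0,x1,y1,k):
    im=read_camera(n)[:,:,::-1][y0:y1,x0:x1];cv2.imwrite(f"pics/{name}.png",cv2.resize(im,None,fx=k,fy=k,interpolation=cv2.INTER_CUBIC))
E
python3 - <<'E'
from h import *
im=cv2.imread("pics/top0.png")[100:260,160:380]
im=cv2.resize(im,None,fx=3.6,fy=3.6,interpolation=cv2.INTER_CUBIC);cv2.imwrite("pics/c1.png",im)
c=cam("top")
for n,u,v,z in[("blue",234,243,.03),("or",302,233,.03),("ye",323,280,.03),("scan",357,182,.14),("red",305,175,.03),("dial",436,260,.118),("mark",425,249,.11),("box",400,143,.06),("bottlefoot",575,335,.0),("beaker",243,188,.03),("coolBL",458,283,.11),("coolerBR",585,276,.11),("coolTL",455,221,.11),("TR",580,216,.11)]:
    print(n,topl(c,(u*.8,v*.8),z).round(3))
A=R.from_rotvec(read_state()['tcp_rot']).as_matrix();print(A.round(2))
w=cam("wrist");print(-w['R'].T@w['tvec'],w['R'].T.round(2),w['camera_matrix'],w['k1'])
E
```

```text
blue [0.54  0.368 0.03 ]
or [0.565 0.208 0.03 ]
ye [0.456 0.156 0.03 ]
scan [0.663 0.071 0.14 ]
red [0.704 0.205 0.03 ]
dial [ 0.5   -0.099  0.118]
mark [ 0.524 -0.076  0.11 ]
box [ 0.774 -0.019  0.06 ]
bottlefoot [ 0.331 -0.441  0.   ]
beaker [0.671 0.353 0.03 ]
coolBL [ 0.452 -0.147  0.11 ]
coolerBR [ 0.469 -0.425  0.11 ]
coolTL [ 0.586 -0.14   0.11 ]
TR [ 0.6   -0.417  0.11 ]
[[ 0.92  0.39 -0.  ]
 [ 0.39 -0.92  0.  ]
 [ 0.   -0.   -1.  ]]
[ 0.32622823 -0.59473259  0.37355112] [[ 0.39 -0.89 -0.25]
 [-0.92 -0.37 -0.1 ]
 [-0.    0.27 -0.96]] [[295.49942911   0.         318.49513487]
 [  0.         295.49942911 200.4601756 ]
 [  0.           0.           1.        ]] -0.02038411691315135
```

View pics/c1.png

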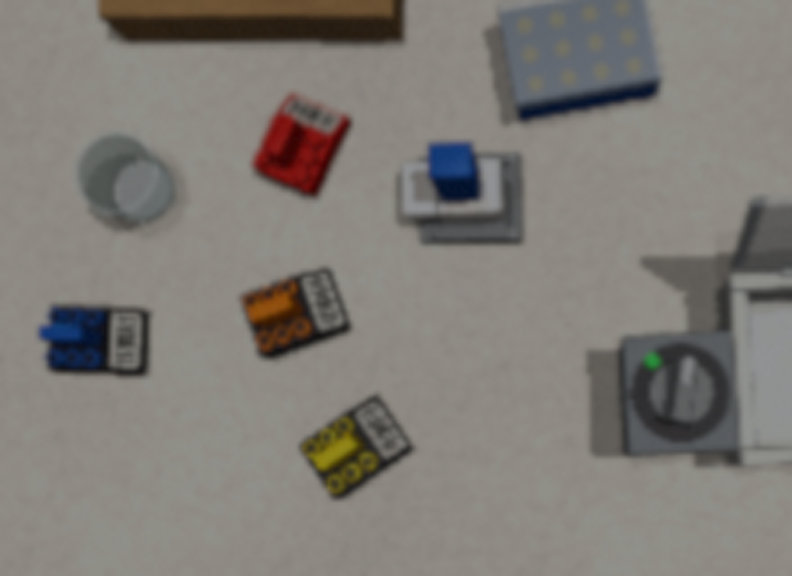

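```bash
cat >> h.py <<'E'
def plan(*wps,vmax=.05,wmax=10.):
    """print the tool-frame rows through waypoints (pos, tool-x yaw deg); upright tool"""
    s=read_state();p=s['tool_pos'].copy();A=R.from_rotvec(s['tcp_rot'])
    for wi,(pos,yaw,*v) in enumerate(wps):
        B=down(np.radians(yaw));pos=np.array(pos,float);vm=v[0] if v else vmax
        n=max(1,int(np.ceil(max(np.linalg.norm(pos-p)/vm,(A.inv()*B).magnitude()*57.3/wmax))));rows=[]
        for i in range(n):
            k=n-i;d=np.round(A.inv().apply((pos-p)/k)*100,1);t=np.round((A.inv()*B).as_rotvec(degrees=True)/k,1)
            if i==n-1: d=np.round(A.inv().apply(pos-p)*100,2)
            p=p+A.apply(d/100);A=A*R.from_rotvec(t,degrees=True);rows.append([*(d+0.),*(t+0.)])
        print('wp',wi,n,'rows');print('\n'.join(', '.join(f'{x:g}' for x in r) for r in rows))
def st():
    s=read_state();A=R.from_rotvec(s['tcp_rot']).as_matrix()
    print('t',round(s['time'],2),'pos',s['tool_pos'].round(4),'yaw',np.degrees(np.arctan2(A[1,0],A[0,0])).round(2),'z',A[:,2].round(3),'w',round(float(s['width']),3),'F',np.round(s['wrist_force'],1),'g',np.round(s['grip_force'],1),'q',s['q'].round(2))
E
python3 -c "
from h import *
plan(((.49,-.2,.36),75),((.55,.25,.30),90))"
```

```text
wp 0 10 rows
3.7, -3, -1.2, 0, 0, -5.2
4, -2.6, -1.2, 0, 0, -5.2
4.2, -2.3, -1.2, 0, 0, -5.2
4.4, -1.9, -1.2, 0, 0, -5.2
4.6, -1.5, -1.2, 0, 0, -5.2
4.7, -1.1, -1.2, 0, 0, -5.2
4.8, -0.6, -1.2, 0, 0, -5.2
4.8, -0.2, -1.2, 0, 0, -5.2
4.8, 0.3, -1.3, 0, 0, -5.3
4.66, 0.65, -1.23, -0.1, -0.1, -5.2
wp 1 10 rows
4.5, -0.6, 0.6, 0, 0, -1.5
4.5, -0.5, 0.6, 0, 0, -1.5
4.5, -0.3, 0.6, 0, 0, -1.5
4.5, -0.2, 0.6, 0, 0, -1.5
4.6, -0.1, 0.6, 0, 0, -1.5
4.5, 0, 0.6, 0, 0, -1.5
4.6, 0.1, 0.6, 0, 0, -1.5
4.5, 0.2, 0.6, 0, 0, -1.5
4.5, 0.4, 0.6, 0, 0, -1.5
4.57, 0.45, 0.59, 0, 0, -1.5
```

Call:
move_arm(series=[8,3.7,-3,-1.2,0,0,-5.2,8,4,-2.6,-1.2,0,0,-5.2,8,4.2,-2.3,-1.2,0,0,-5.2,8,4.4,-1.9,-1.2,0,0,-5.2,8,4.6,-1.5,-1.2,0,0,-5.2])

```text
time: 0.72
tool_pos: [0.376, -0.4095, 0.2991]
tcp_rot: [-2.858, -1.303, 0.0]
wrist_force: [0.5, -0.2, 0.3]
width: 0.938
grip_force: 0.0
```

Call:
move_arm(series=[8,4.7,-1.1,-1.2,0,0,-5.2,8,4.8,-0.6,-1.2,0,0,-5.2,8,4.8,-0.2,-1.2,0,0,-5.2,8,4.8,0.3,-1.3,0,0,-5.3,8,4.7,0.6,-1.2,0,0,-5.2])

```text
time: 1.35
tool_pos: [0.4902, -0.1983, 0.3603]
tcp_rot: [-2.49, -1.915, 0.0]
wrist_force: [0.9, -0.2, -0.1]
width: 0.942
grip_force: 0.0
```

```bash
python3 -c "
from h import *
st()
import pickle
pickle.dump((calibration('wrist')),open('wA.pkl','wb'));im=read_camera('wrist');cv2.imwrite('pics/wA.png',im[:,:,::-1]);cv2.imwrite('pics/wA8.png',cv2.resize(im[:,:,::-1],(800,500),interpolation=cv2.INTER_CUBIC));st()"
```

```text
t 1.35 pos [ 0.4902 -0.1983  0.3603] yaw 75.12 z [-0.  0. -1.] w 0.942 F [ 0.9 -0.2 -0.1] g 0.0 q [-0.43 -0.07  1.75 -0.    1.46 -0.17]
t 1.4 pos [ 0.493  -0.1938  0.3622] yaw 75.46 z [ 0.004  0.004 -1.   ] w 0.938 F [1.  2.1 0.9] g 0.0 q [-0.43 -0.07  1.74  0.01  1.46 -0.17]
```

View pics/wA8.png

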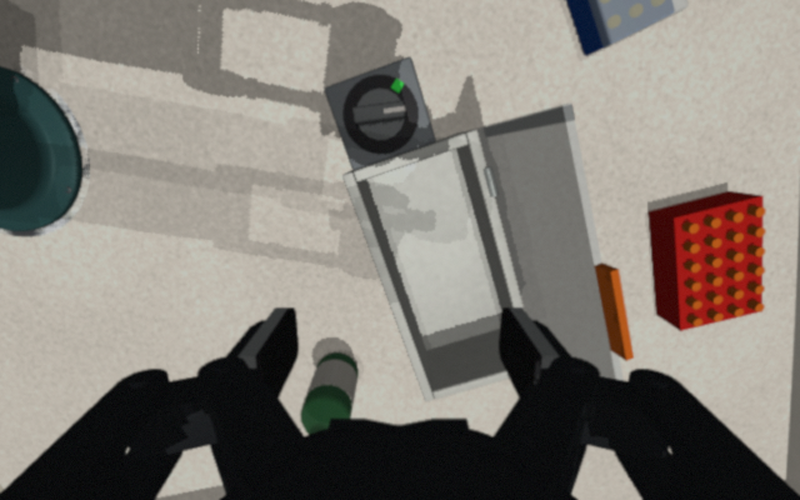

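Wrist view: the cooler rim corners are at (346,176), (430,398) and (475,132). The dial centre is at (381,113), its white pointer end at about (405,109), and the green mark at (398,86). The lid is open, leaning back.

Call:
move_arm(series=[8,4.5,-0.6,0.6,0,0,-1.5,8,4.5,-0.5,0.6,0,0,-1.5,8,4.5,-0.3,0.6,0,0,-1.5,8,4.5,-0.2,0.6,0,0,-1.5,8,4.6,-0.1,0.6,0,0,-1.5])

```text
time: 2.02
tool_pos: [0.5201, 0.0261, 0.3296]
tcp_rot: [-2.362, -2.071, 0.001]
wrist_force: [-0.2, 0.3, -0.5]
width: 0.937
grip_force: 0.0
```

Call:
move_arm(series=[8,4.5,0,0.6,0,0,-1.5,8,4.6,0.1,0.6,0,0,-1.5,8,4.5,0.2,0.6,0,0,-1.5,8,4.5,0.4,0.6,0,0,-1.5,8,0,0,0,0,0,0])

```text
time: 2.65
tool_pos: [0.5434, 0.2069, 0.3046]
tcp_rot: [-2.246, -2.194, 0.003]
wrist_force: [-0.2, -1.4, -0.2]
width: 0.938
grip_force: 0.0
```

```bash
python3 -c "
from h import *
import pickle
st()
pickle.dump((calibration('wrist')),open('wB.pkl','wb'));im=read_camera('wrist');cv2.imwrite('pics/wB.png',im[:,:,::-1]);cv2.imwrite('pics/wB8.png',cv2.resize(im[:300,:,::-1],None,fx=1.25,fy=1.25,interpolation=cv2.INTER_CUBIC))
c=pickle.load(open('wA.pkl','rb'));c['R']=R.from_rotvec(np.ravel(c['rvec'])).as_matrix()
P=[[-.072,.145,.11],[-.072,-.145,.11],[.072,.145,.11]];U=np.array([[346,176],[430,398],[475,132]])*.8
print(fit(c,P,U,[.53,-.28,0]))
for u,z in(((381,113),.118),((405,109),.148),((398,86),.110),((345,115),.118),((417,111),.118)): print(topl(c,np.array(u)*.8,z).round(4))
"
```

```text
t 2.65 pos [0.5434 0.2069 0.3046] yaw 88.65 z [-0.003 -0.    -1.   ] w 0.938 F [-0.2 -1.4 -0.2] g 0.0 q [0.32 0.06 1.72 0.   1.36 0.34]
(array([ 0.52862949, -0.28499585,  0.07486451]), np.float64(3.736056014295343))
[ 0.5004 -0.0969  0.118 ]
[ 0.5224 -0.1019  0.148 ]
[ 0.5227 -0.0767  0.11  ]
[ 0.4663 -0.0897  0.118 ]
[ 0.5343 -0.1041  0.118 ]
```

View pics/wB8.png

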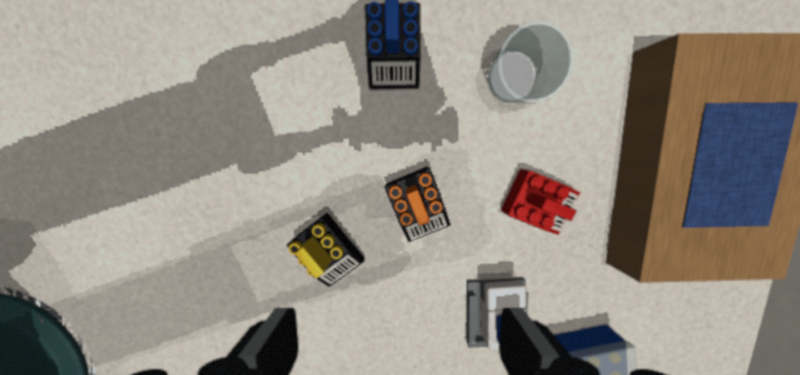

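```bash
python3 -c "
import cv2,numpy as np
im=cv2.imread('pics/wB.png');m=np.hstack([im[125:235,225:365],im[0:110,283:343]])
cv2.imwrite('pics/mB.png',cv2.resize(m,None,fx=4,fy=4,interpolation=cv2.INTER_CUBIC))"
```

```text
(no output)
```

View pics/mB.png

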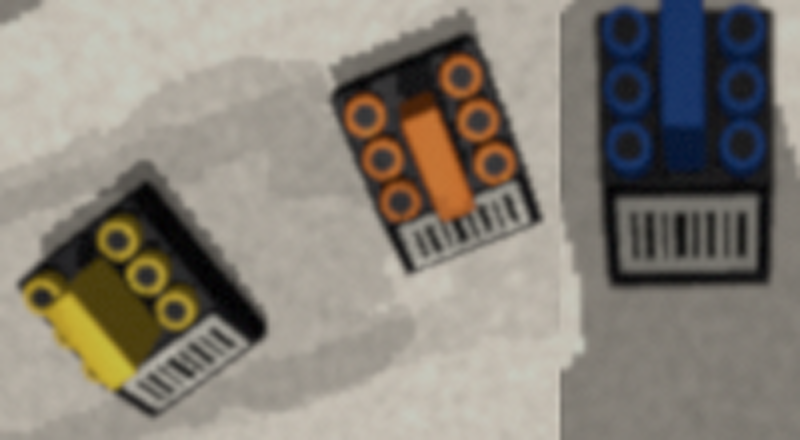

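The crop shows the labels clearly. Orange is yawed at about -70°, yellow at about -55° and blue at about -90°; I fit each from its fin-top, ledge and label corners.

```bash
cat > f.py <<'E'
from h import *
import pickle
def load(f):
    c=pickle.load(open(f,'rb'));c['R']=R.from_rotvec(np.ravel(c['rvec'])).as_matrix();return c
def px(l,x0,y0,k=4,mx=0): return np.array([[x0+(u-mx+.5)/k-.5,y0+(v+.5)/k-.5] for u,v in l])
F=[[-.017,-.006,.084],[-.017,.006,.084],[.017,.006,.084],[.017,-.006,.084]]
T=[[.045,-.027,.018],[.045,.027,.018]]
L=[[.0241,-.022,.0326],[.0241,.022,.0326],[.0429,.022,.0194],[.0429,-.022,.0194]]
E
python3 -c "
from f import *
c=load('wB.pkl')
o=px([(402,118),(437,105),(473,212),(442,222),(410,273),(543,220)],225,125)
y=px([(52,312),(73,292),(137,373),(115,390),(153,416),(266,333)],225,125)
b=px([(663,128),(703,128),(617,198),(758,196),(758,272),(620,275)],283,0,4,560)
ps={}
for n,l,u,x0 in(('orange',F+T,o,[.56,.2,-1.2]),('yellow',F+T,y,[.45,.16,-.9]),('blue',[F[3],F[2]]+L,b,[.54,.37,-1.57])):
    p,e=fit(c,l,u,x0);print(n,p.round(4),np.degrees(p[2]).round(1),e.round(2));ps[n]=p
pickle.dump(ps,open('racks.pkl','wb'))
# scanner from top0 crop c1: grip top corners, z .148
t=cam('top')
s=px([(429,142),(475,145),(475,183),(433,182)],160,100,3.6)
for q in s: print(topl(t,q,.148).round(3))
"
```

```text
orange [ 0.563   0.219  -1.2071] -69.2 1.17
yellow [ 0.4532  0.1654 -0.9559] -54.8 1.96
blue [ 0.5419  0.3827 -1.5778] -90.4 0.89
[0.678 0.089 0.148]
[0.676 0.055 0.148]
[0.648 0.054 0.148]
[0.649 0.085 0.148]
```

```bash
python3 -c "
from h import *
plan(((.65,.0,.28),88.6))"
```

```text
wp 0 5 rows
-4.1, 2.2, 0.5, 0, 0, 0
-4, 2.2, 0.5, 0, 0, 0
-4.1, 2.3, 0.5, 0, 0, 0
-4, 2.2, 0.5, -0.1, 0, 0
-4.07, 2.26, 0.51, 0, 0.1, 0
```

Call:
move_arm(series=[6,-4.1,2.2,0.5,0,0,0,6,-4,2.2,0.5,0,0,0,6,-4.1,2.3,0.5,0,0,0,6,-4,2.2,0.5,0,0,0,6,-4,2.2,0.5,0,0,0])

```text
time: 3.32
tool_pos: [0.6496, -0.0035, 0.2813]
tcp_rot: [2.253, 2.189, -0.001]
wrist_force: [0.1, 0.4, -0.8]
width: 0.701
grip_force: 0.0
```

Call:
move_arm(series=[6,0,0,0,0,0,0,6,0,0,0,0,0,0])

```text
time: 3.58
tool_pos: [0.649, -0.0013, 0.2813]
tcp_rot: [-2.253, -2.188, 0.0]
wrist_force: [0.5, 0.5, 0.5]
width: 0.703
grip_force: 0.0
```

```bash
python3 -c "
from h import *
import pickle
st()
c=cam('wrist');pickle.dump(c,open('wC.pkl','wb'));im=read_camera('wrist');cv2.imwrite('pics/wC.png',im[:,:,::-1])
u=proj(c,[.663,.071,.07])[0].astype(int);print(u)
x0=max(0,u[0]-80);y0=max(0,u[1]-70);print(x0,y0);cv2.imwrite('pics/mC.png',cv2.resize(im[y0:y0+150,x0:x0+200,::-1],None,fx=4,fy=4,interpolation=cv2.INTER_CUBIC))
"
```

```text
t 3.58 pos [ 0.649  -0.0013  0.2813] yaw 88.34 z [-0.001  0.    -1.   ] w 0.703 F [0.5 0.5 0.5] g 0.0 q [-0.04  0.19  1.61  0.    1.34 -0.01]
[328 114]
248 44
```

View pics/mC.png

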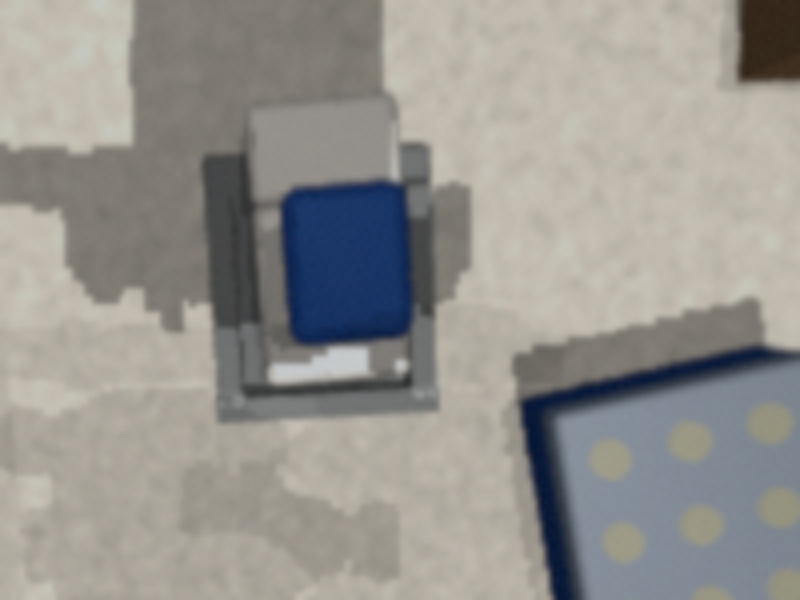

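The crop confirms the scanner: blue grip top at (283,186), (404,181), (412,336), (293,342), with the white head in the grey cradle and its nose pointing up in the picture (+y).

```bash
python3 -c "
from f import *
c=load('wC.pkl')
u=px([(283,186),(404,181),(412,336),(293,342)],248,44)
p,e=fit(c,[[-.017,-.014,.148],[-.017,.014,.148],[.017,.014,.148],[.017,-.014,.148]],u,[.66,.07,-1.6]);print(p,np.degrees(p[2]),e)
k=px([(205,155),(430,145),(438,411),(217,420)],248,44)
q,e2=fit(c,[[-.043,-.037,.02],[-.043,.037,.02],[.043,.037,.02],[.043,-.037,.02]],k,[.66,.07,-1.6]);print('cradle outer',q,np.degrees(q[2]),e2)
pickle.dump(p,open('scan.pkl','wb'))
y=np.degrees(p[2])+180
plan(((p[0],p[1],.22),y),((p[0],p[1],.112),y,.036))"
```

```text
[ 0.66562447  0.07420161 -1.53866137] -88.15880240511 1.3994238802990253
cradle outer [ 0.66409428  0.06983773 -1.55549331] -89.12320160678196 1.5264726125742527
wp 0 2 rows
3.8, 0.7, 3.1, 0, 0, -1.7
3.69, 0.87, 3.05, 0, 0, -1.7
wp 1 3 rows
0, 0, 3.6, 0, 0, 0
0, 0, 3.6, 0, 0, 0
-0.01, 0, 3.6, 0, 0, 0
```

Call:
move_arm(series=[6,3.8,0.7,3.1,0,0,-1.4,6,3.7,0.8,3,0,0,-1.4,6,0,0,0,0,0,0])

```text
time: 4.0
tool_pos: [0.6631, 0.0779, 0.217]
tcp_rot: [-2.189, -2.247, 0.006]
wrist_force: [0.3, -0.5, 0.2]
width: 0.705
grip_force: 0.0
```

```bash
python3 -c "
from h import *
st();plan(((.665,.073,.112),91.2,.036))"
```

```text
t 4.0 pos [0.6631 0.0779 0.217 ] yaw 91.51 z [-0.006  0.    -1.   ] w 0.705 F [ 0.3 -0.5  0.2] g 0.0 q [0.08 0.27 1.64 0.   1.24 0.05]
wp 0 3 rows
-0.2, 0.1, 3.5, -0.1, 0, 0.1
-0.1, 0.1, 3.5, -0.1, 0, 0.1
-0.2, 0.02, 3.49, -0.1, 0, 0.1
```

Call:
move_arm(series=[6,-0.1,0.1,3.5,0,0,0,6,-0.1,0,3.5,0,0,0,6,0,0,3.3,0,0,0,6,0,0,0,0,0,0,6,0,0,0,0,0,0])

```text
time: 4.62
tool_pos: [0.6678, 0.0725, 0.1195]
tcp_rot: [2.195, 2.244, 0.003]
wrist_force: [-0.0, -0.5, -0.3]
width: 0.703
grip_force: 0.0
```

Call:
move_arm(series=[2,0,0,0,0,0,0,2,0,0,0,0,0,0,2,0,0,0,0,0,0,2,0,0,0,0,0,0,2,0,0,0,0,0,0], grip_force=60)

```text
time: 5.25
tool_pos: [0.6675, 0.0726, 0.1196]
tcp_rot: [2.196, 2.245, 0.002]
wrist_force: [-2.4, -0.6, 5.8]
width: 0.319
grip_force: 58.9
```

```bash
python3 -c "
from h import *
st()"
```

```text
t 5.25 pos [0.6675 0.0726 0.1196] yaw 91.25 z [ 0.002  0.    -1.   ] w 0.319 F [-2.4 -0.6  5.8] g 58.9 q [0.07 0.35 1.72 0.   1.07 0.05]
```

```bash
cat >> f.py <<'E'
def scanpose(p,h=.1116):
    r,y=np.array(p[:2]),p[2];q=r+.1249*np.array([np.cos(y),np.sin(y)]);return (q[0],q[1],.0939+h),np.degrees(y)+180
E
python3 -c "
from f import *
ps=pickle.load(open('racks.pkl','rb'))
for n in ps: print(n,scanpose(ps[n]))
o=scanpose(ps['orange']);plan(((.6675,.0726,.2055),91.25,.035),o)"
```

```text
orange ((np.float64(0.6073903380836666), np.float64(0.10223880782054445), 0.20550000000000002), np.float64(110.83669859721901))
yellow ((np.float64(0.5252199359811291), np.float64(0.06342701881776266), 0.20550000000000002), np.float64(125.23232623887718))
blue ((np.float64(0.5410462278341334), np.float64(0.25780787076285044), 0.20550000000000002), np.float64(89.60044309714661))
wp 0 3 rows
0, 0, -2.9, 0, 0, 0
0, 0, -2.8, 0.1, 0, 0
0.01, 0.01, -2.89, 0, 0, 0
wp 1 2 rows
1.5, -3, 0, 0, 0, -9.8
2.07, -2.63, 0, 0, 0, -9.8
```

Call:
move_arm(series=[2,0,0,-2.9,0,0,0,2,0,0,-2.8,0,0,0,2,0,0,-2.9,0,0,0,2,1,-2,0,0,0,-6.5,2,1.2,-1.9,0,0,0,-6.5])

```text
time: 5.88
tool_pos: [0.6259, 0.0914, 0.2039]
tcp_rot: [1.924, 2.482, 0.001]
wrist_force: [0.2, 0.3, -3.1]
width: 0.323
grip_force: 59.3
```

Call:
move_arm(series=[2,1.4,-1.7,0,0,0,-6.5,2,0,0,0,0,0,0,2,0,0,0,0,0,0])

```text
time: 6.25
tool_pos: [0.6067, 0.1005, 0.2035]
tcp_rot: [1.786, 2.583, 0.001]
wrist_force: [0.7, 0.9, -1.9]
width: 0.322
grip_force: 59.6
```

```bash
python3 -c "
from f import *
st();ps=pickle.load(open('racks.pkl','rb'));plan(scanpose(ps['orange']))
c=cam('wrist');pickle.dump(c,open('wD.pkl','wb'));im=read_camera('wrist');cv2.imwrite('pics/wD.png',im[:,:,::-1])
cv2.imwrite('pics/mD.png',cv2.resize(im[:300,120:520,::-1],None,fx=2,fy=2,interpolation=cv2.INTER_CUBIC))
"
```

```text
t 6.25 pos [0.6067 0.1005 0.2035] yaw 110.68 z [ 0.001 -0.    -1.   ] w 0.322 F [ 0.7  0.9 -1.9] g 59.6 q [ 0.12  0.18  1.78 -0.    1.19 -0.24]
wp 0 1 rows
0.13, 0.13, -0.2, 0.1, 0, -0.2
```

View pics/mD.png

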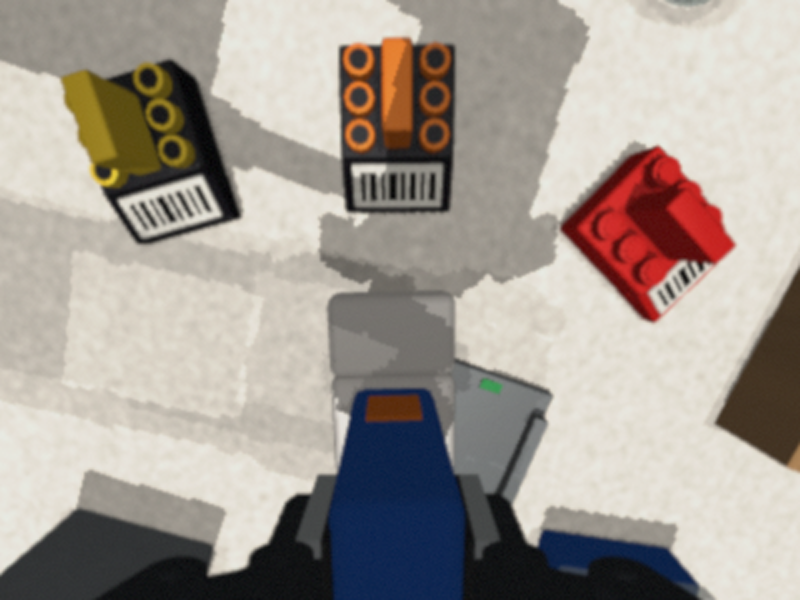

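The picture shows the orange label straight ahead of the scanner's nose, with label corners at (348,164), (444,162), (447,207), (350,209). The yellow label corners are at (117,207), (204,175), (224,212), (140,241).

```bash
python3 -c "
from f import *
c=load('wD.pkl')
o=px([(348,164),(444,162),(447,207),(350,209)],120,0,2)
y=px([(117,207),(204,175),(224,212),(140,241)],120,0,2)
po,e=fit(c,L,o,[.563,.219,-1.2]);print(po,np.degrees(po[2]),e)
py,e=fit(c,L,y,[.453,.165,-.95]);print(py,np.degrees(py[2]),e)
# label centre in window frame with held scanner (offset 0)
s=read_state();B=R.from_rotvec(s['tcp_rot']).as_matrix()
x=-B[:,0];yy=np.cross([0,0,1],x);So=s['tool_pos']-[0,0,.1116];w=So-.034*x+[0,0,.014]
for p in (po,[.563,.219,-1.2071]):
    rx=np.array([np.cos(p[2]),np.sin(p[2]),0]);lab=np.array([p[0],p[1],0])+.0335*rx+[0,0,.026]
    a=np.radians(35);bz=-np.sin(a)*x-np.cos(a)*np.array([0,0,1]);d=lab-w;print('along',d@bz,'y',d@yy,'x',d@np.cross(yy,bz))
"
```

```text
[ 0.56208013  0.21842531 -1.18466318] -67.87620022327043 3.302764599038028
[ 0.4509552   0.16327356 -0.90643222] -51.93474081360578 2.2045938733549235
along 0.09910843417092087 y 0.0005911999897722324 x 0.002334585208900029
along 0.09922450132129172 y 0.0009031722504195319 x 0.0025004013284147457
```

Call:
move_arm(series=[2,0,0,0,0,0,0,2,0,0,0,0,0,0,2,0,0,0,0,0,0,2,0,0,0,0,0,0,2,0,0,0,0,0,0])

```text
time: 6.92
tool_pos: [0.6062, 0.1007, 0.2033]
tcp_rot: [-1.785, -2.585, 0.0]
wrist_force: [-0.8, -0.2, -1.8]
width: 0.323
grip_force: 59.6
```

```bash
python3 -c "
from f import *
plan(((.595,.12,.24),108,.04),((.541,.246,.222),89.6))"
```

```text
wp 0 2 rows
1.1, -0.2, -1.8, 0, 0, 1.4
1.09, -0.19, -1.87, 0, 0, 1.3
wp 1 3 rows
4.6, -0.4, 0.6, 0, 0, 6.1
4.5, -0.9, 0.6, 0, 0, 6.2
4.3, -1.36, 0.6, 0, 0, 6.1
```

Call:
move_arm(series=[2,0,0,0,0,0,0,2,0,0,0,0,0,0,2,0,0,0,0,0,0,2,0,0,0,0,0,0,2,0,0,0,0,0,0])

```text
time: 7.55
tool_pos: [0.6062, 0.1007, 0.2033]
tcp_rot: [1.785, 2.585, 0.0]
wrist_force: [0.4, 0.9, -3.1]
width: 0.323
grip_force: 59.6
```

Call:
move_arm(series=[2,1.1,-0.2,-1.8,0,0,1.4,2,1.1,-0.2,-1.9,0,0,1.3,2,4.6,-0.4,0.6,0,0,6.1,2,4.5,-0.9,0.6,0,0,6.2,2,4.3,-1.4,0.5,0,0,6.1])

```text
time: 8.18
tool_pos: [0.5399, 0.2472, 0.2233]
tcp_rot: [2.233, 2.21, 0.001]
wrist_force: [0.7, 0.0, -1.7]
width: 0.317
grip_force: 59.4
```

Call:
move_arm(series=[2,0,0,0,0,0,0,2,0,0,0,0,0,0])

```text
time: 8.43
tool_pos: [0.5405, 0.246, 0.2234]
tcp_rot: [2.226, 2.216, -0.0]
wrist_force: [0.0, -0.2, -2.0]
width: 0.322
grip_force: 58.9
```

```bash
python3 -c "
from f import *
st();plan(((.541,.246,.222),89.6))
c=cam('wrist');pickle.dump(c,open('wE.pkl','wb'));im=read_camera('wrist');cv2.imwrite('pics/wE.png',im[:,:,::-1])
cv2.imwrite('pics/mE.png',cv2.resize(im[:220,220:420,::-1],None,fx=2.7,fy=2.7,interpolation=cv2.INTER_CUBIC))
"
```

```text
t 8.43 pos [0.5405 0.246  0.2234] yaw 89.74 z [ 0.    -0.001 -1.   ] w 0.322 F [ 0.  -0.2 -2. ] g 58.9 q [ 0.39  0.12  1.8  -0.    1.22  0.39]
wp 0 1 rows
0, 0.05, 0.14, 0, 0, 0.1
```

View pics/mE.png

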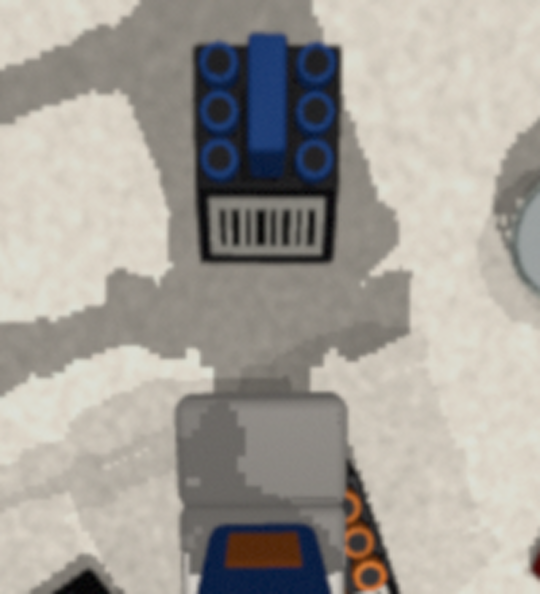

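The blue label centre is at (266,228), straight above the nose at column 262. I hold here for the read.

```bash
python3 -c "
from f import *
c=load('wE.pkl')
b=px([(208,197),(330,196),(327,250),(211,251)],220,0,2.7)
p,e=fit(c,L,b,[.54,.38,-1.57]);print(p,np.degrees(p[2]),e)
py=np.array([.452,.1645,np.radians(-53.5)]);q=scanpose(py);print(q)
plan(((.55,.18,.24),105),q)"
```

```text
[ 0.54244063  0.38373684 -1.56843267] -89.8645723873184 1.236304945779807
((np.float64(0.5262933660652426), np.float64(0.06409827810890957), 0.20550000000000002), np.float64(126.5))
wp 0 2 rows
-3.3, 0.5, -0.8, 0, 0, -7.7
-3.28, 0.01, -0.85, 0, 0, -7.6
wp 1 3 rows
-3.5, -1.8, 1.2, 0, 0, -7.2
-3.3, -2.2, 1.1, 0, 0, -7.2
-3, -2.54, 1.15, 0, 0, -7.1
```

Call:
move_arm(series=[2,0,0,0,0,0,0,2,0,0,0,0,0,0,2,0,0,0,0,0,0,2,0,0,0,0,0,0,2,0,0,0,0,0,0])

```text
time: 9.1
tool_pos: [0.5405, 0.246, 0.2233]
tcp_rot: [2.228, 2.214, 0.0]
wrist_force: [1.1, 0.3, -3.3]
width: 0.317
grip_force: 59.0
```

Call:
move_arm(series=[2,0,0,0,0,0,0,2,0,0,0,0,0,0,2,0,0,0,0,0,0,2,0,0,0,0,0,0,2,0,0,0,0,0,0])

```text
time: 9.72
tool_pos: [0.5404, 0.2461, 0.2233]
tcp_rot: [-2.228, -2.215, -0.0]
wrist_force: [-0.2, 0.2, -2.9]
width: 0.322
grip_force: 59.0
```

Call:
move_arm(series=[2,-3.3,0.5,-0.8,0,0,-7.7,2,-3.3,0,-0.8,0,0,-7.6,2,-3.5,-1.8,1.2,0,0,-7.2,2,-3.3,-2.2,1.1,0,0,-7.2,2,-3,-2.5,1.1,0,0,-7.1])

```text
time: 10.35
tool_pos: [0.5258, 0.0634, 0.2052]
tcp_rot: [1.409, 2.807, 0.0]
wrist_force: [0.0, -0.6, -3.1]
width: 0.321
grip_force: 59.1
```

Call:
move_arm(series=[2,0,0,0,0,0,0,2,0,0,0,0,0,0])

```text
time: 10.6
tool_pos: [0.5264, 0.0648, 0.2056]
tcp_rot: [1.417, 2.803, 0.001]
wrist_force: [0.2, 0.2, -1.1]
width: 0.319
grip_force: 59.8
```

```bash
python3 -c "
from f import *
st()
c=cam('wrist');pickle.dump(c,open('wF.pkl','wb'));im=read_camera('wrist');cv2.imwrite('pics/wF.png',im[:,:,::-1])
cv2.imwrite('pics/mF.png',cv2.resize(im[:220,200:440,::-1],None,fx=2.7,fy=2.7,interpolation=cv2.INTER_CUBIC))
"
```

```text
t 10.6 pos [0.5264 0.0648 0.2056] yaw 126.35 z [ 0.001  0.001 -1.   ] w 0.319 F [ 0.2  0.2 -1.1] g 59.8 q [ 0.08  0.01  1.95  0.    1.18 -0.56]
```

View pics/mF.png

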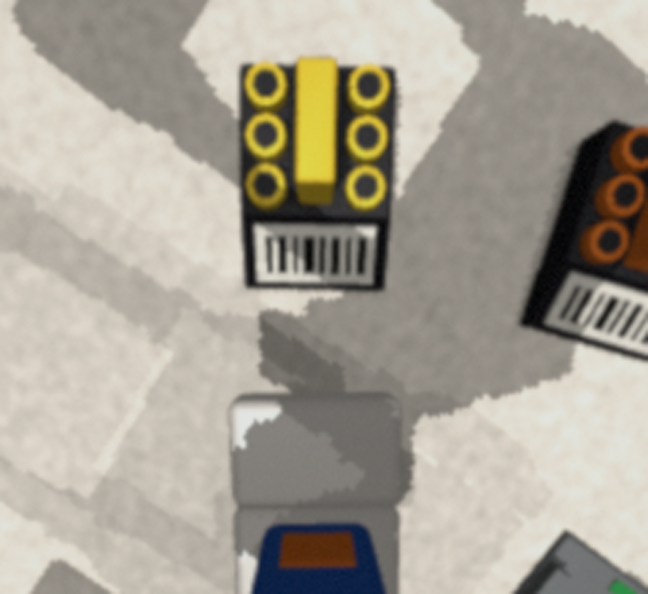

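The yellow label centre is at (316,254), right above the nose at column 317, and square. I hold for the read, then plan the scanner's return.

Call:
move_arm(series=[2,0,0,0,0,0,0,2,0,0,0,0,0,0,2,0,0,0,0,0,0,2,0,0,0,0,0,0,2,0,0,0,0,0,0])

```text
time: 11.28
tool_pos: [0.5261, 0.0647, 0.2053]
tcp_rot: [1.415, 2.805, 0.0]
wrist_force: [0.4, -0.2, -1.6]
width: 0.32
grip_force: 59.8
```

Call:
move_arm(series=[2,0,0,0,0,0,0,2,0,0,0,0,0,0,2,0,0,0,0,0,0,2,0,0,0,0,0,0,2,0,0,0,0,0,0])

```text
time: 11.9
tool_pos: [0.5261, 0.0646, 0.2053]
tcp_rot: [1.415, 2.805, -0.0]
wrist_force: [0.1, 0.9, -2.7]
width: 0.32
grip_force: 59.8
```

```bash
python3 -c "
from f import *
c=load('wF.pkl')
p,e=fit(c,L,px([(252,225),(378,224),(374,282),(257,284)],200,0,2.7),[.452,.165,-.93]);print('yellow',p,np.degrees(p[2]),e)
plan(((.6675,.0726,.18),91.25))"
```

```text
yellow [ 0.45117354  0.16457462 -0.92622722] -53.068910807112935 0.8982507052782012
wp 0 4 rows
-1.9, 3, 0.6, 0, 0, 8.8
-1.5, 3.2, 0.6, 0, 0, 8.8
-1, 3.4, 0.7, 0, 0, 8.8
-0.38, 3.52, 0.63, 0, 0, 8.8
```

Call:
move_arm(series=[2,-1.9,3,0.6,0,0,8.8,2,-1.5,3.2,0.6,0,0,8.8,2,-1,3.4,0.7,0,0,8.8,2,-0.4,3.5,0.6,0,0,8.8,2,0,0,0,0,0,0])

```text
time: 12.52
tool_pos: [0.6691, 0.0724, 0.179]
tcp_rot: [-2.197, -2.245, 0.001]
wrist_force: [-0.9, -0.6, -2.0]
width: 0.321
grip_force: 60.2
```

Call:
move_arm(series=[2,0,0,0,0,0,0,2,0,0,0,0,0,0])

```text
time: 12.78
tool_pos: [0.6666, 0.0724, 0.1805]
tcp_rot: [-2.196, -2.246, 0.0]
wrist_force: [-0.6, 0.2, -3.0]
width: 0.322
grip_force: 60.2
```

```bash
python3 -c "
from f import *
st();plan(((.6675,.0726,.1215),91.25,.02))"
```

```text
t 12.78 pos [0.6666 0.0724 0.1805] yaw 91.29 z [-0. -0. -1.] w 0.322 F [-0.6  0.2 -3. ] g 60.2 q [0.07 0.3  1.67 0.   1.17 0.05]
wp 0 3 rows
0, 0, 2, 0, 0, 0
0, 0, 1.9, 0, 0, 0
0.02, 0.09, 2, 0, 0, 0
```

Call:
move_arm(series=[2,0,0.1,2,0,0,0,2,0,0,1.9,0,0,0,2,0,0,1.8,0,0,0,2,0,0,0.2,0,0,0,2,0,0,0,0,0,0])

```text
time: 13.4
tool_pos: [0.668, 0.0724, 0.1203]
tcp_rot: [-2.197, -2.245, 0.001]
wrist_force: [1.3, -0.7, -1.8]
width: 0.321
grip_force: 61.0
```

```bash
python3 -c "
from f import *
st()"
```

```text
t 13.4 pos [0.668  0.0724 0.1203] yaw 91.25 z [-0.001 -0.    -1.   ] w 0.321 F [ 1.3 -0.7 -1.8] g 61.0 q [0.07 0.35 1.72 0.   1.07 0.05]
```

```bash
cat >> f.py <<'E'
HUE={'orange':(6,18),'yellow':(24,34),'blue':(105,125)}
def blobs(im):
    h=cv2.cvtColor(im,cv2.COLOR_BGR2HSV);c=cam('top');ps=pickle.load(open('racks.pkl','rb'));o={}
    for n,p in ps.items():
        u=proj(c,[p[0],p[1],.05])[0].astype(int);m=cv2.inRange(h,(HUE[n][0],110,30),(HUE[n][1],255,255))
        w=np.zeros_like(m);w[max(u[1]-24,0):u[1]+24,u[0]-24:u[0]+24]=1;ys,xs=np.nonzero(m*w);o[n]=(len(xs),xs.mean().round(1),ys.mean().round(1)) if len(xs) else None
    return o
def knocked(): print('t0 ',blobs(cv2.imread('pics/top0.png')));print('now',blobs(read_camera('top')[:,:,::-1].copy()))
E
python3 -c "
from f import *
ps={'orange':np.array([.5625,.2187,np.radians(-68.7)]),'yellow':np.array([.4515,.1645,np.radians(-53.1)]),'blue':np.array([.5422,.3832,np.radians(-90.1)])}
pickle.dump(ps,open('racks.pkl','wb'));knocked()"
```

```text
t0  {'orange': (246, np.float64(236.8), np.float64(187.3)), 'yellow': (239, np.float64(254.2), np.float64(225.9)), 'blue': (238, np.float64(180.8), np.float64(193.5))}
now {'orange': None, 'yellow': None, 'blue': (236, np.float64(180.8), np.float64(193.6))}
```

Call:
move_arm(series=[2,0,0,0.1,0,0,0,5.5,0,0,0,0,0,0,5.5,0,0,0,0,0,0,5.5,0,0,0,0,0,0,5.5,0,0,-2,0,0,0])

```text
time: 14.08
tool_pos: [0.6668, 0.0723, 0.139]
tcp_rot: [-2.195, -2.244, 0.005]
wrist_force: [1.1, -0.5, 0.3]
width: 0.644
grip_force: 0.0
```

Call:
move_arm(series=[5.5,0,0,-4,0,0,0,5.5,0,0,-4,0,0,0,5.5,0,0,0,0,0,0])

```text
time: 14.45
tool_pos: [0.6718, 0.0727, 0.2277]
tcp_rot: [2.192, 2.24, 0.013]
wrist_force: [1.6, -0.3, -0.0]
width: 0.644
grip_force: 0.0
```

```bash
python3 -c "
from f import *
st();knocked();ps=pickle.load(open('racks.pkl','rb'));p=ps['orange'];print(p)
plan(((p[0],p[1],.15),np.degrees(p[2])+180),((p[0],p[1],.064),np.degrees(p[2])+180,.03))"
```

```text
t 14.45 pos [0.6718 0.0727 0.2277] yaw 91.25 z [ 0.011  0.001 -1.   ] w 0.644 F [ 1.6 -0.3 -0. ] g 0.0 q [0.07 0.27 1.62 0.   1.24 0.05]
t0  {'orange': (246, np.float64(236.8), np.float64(187.3)), 'yellow': (239, np.float64(254.2), np.float64(225.9)), 'blue': (238, np.float64(180.8), np.float64(193.5))}
now {'orange': None, 'yellow': None, 'blue': (236, np.float64(180.8), np.float64(193.6))}
[ 0.5625     0.2187    -1.1990412]
wp 0 4 rows
3.7, -2.6, 1.9, 0.1, 0, -5
3.9, -2.3, 1.8, 0.1, 0, -5
4.1, -1.9, 1.9, 0.1, 0, -5
4.32, -1.62, 1.83, 0.1, 0, -5
wp 1 3 rows
0, 0, 2.9, 0, 0, 0
0, 0, 2.9, 0, 0, 0
0, 0.01, 2.8, 0, 0, 0
```

```bash
cat >> f.py <<'E'
def wcheck(n):
    """wrist blob centroid of rack n against the projected fin + cap tops"""
    p=pickle.load(open('racks.pkl','rb'))[n];c=cam('wrist');h=cv2.cvtColor(read_camera('wrist'),cv2.COLOR_RGB2HSV)
    m=cv2.inRange(h,(HUE[n][0],110,30),(HUE[n][1],255,255));q=[[-.017+.034*i,-.006+.012*j,.084] for i in(0,1) for j in(0,1)]+[[x,y,.048] for x in(-.019,0,.019) for y in(-.017,.017)]
    ca,sa=np.cos(p[2]),np.sin(p[2]);u=proj(c,[[p[0]+ca*a-sa*b,p[1]+sa*a+ca*b,z] for a,b,z in q]);k,lab,s,cen=cv2.connectedComponentsWithStats(m)
    ctr=u.mean(0);ys,xs=np.nonzero(m);near=np.hypot(xs-ctr[0],ys-ctr[1])<70
    print(n,'pred',ctr.round(1),'blob',near.sum(),xs[near].mean().round(1),ys[near].mean().round(1))
E
python3 -c "
from f import *
ps=pickle.load(open('racks.pkl','rb'));p=ps['blue']
plan(((p[0],p[1]-.03,.19),89.9))"
```

```text
wp 0 7 rows
4, -1.7, 0.5, 0.1, 0, 0.2
4, -1.8, 0.5, 0, 0, 0.2
4.1, -1.8, 0.5, 0.1, 0, 0.2
4, -1.8, 0.5, 0, 0, 0.2
4, -1.8, 0.5, 0.1, 0, 0.2
4.1, -1.8, 0.5, 0, 0, 0.2
4.01, -1.81, 0.44, 0.1, 0, 0.2
```

Call:
move_arm(series=[4.5,4,-1.8,0.5,0,0,0.2,4.5,4,-1.8,0.5,0,0,0.2,4.5,4.1,-1.8,0.5,0,0,0.2,4.5,4,-1.8,0.5,0,0,0.2,4.5,4,-1.8,0.5,0,0,0.2])

```text
time: 15.12
tool_pos: [0.5739, 0.2729, 0.1941]
tcp_rot: [-2.216, -2.226, 0.003]
wrist_force: [0.7, 0.3, 0.1]
width: 0.528
grip_force: 0.0
```

Call:
move_arm(series=[4.5,4,-1.8,0.5,0,0,0.2,4.5,4,-1.7,0.4,0,0,0.2,4.5,0,0,0,0,0,0,4.5,0,0,0,0,0,0])

```text
time: 15.62
tool_pos: [0.5397, 0.3515, 0.1855]
tcp_rot: [2.223, 2.219, -0.003]
wrist_force: [0.1, -0.6, -0.0]
width: 0.527
grip_force: 0.0
```

```bash
python3 -c "
from f import *
st();wcheck('blue');wcheck('orange');wcheck('yellow');knocked();p=pickle.load(open('racks.pkl','rb'))['blue']
plan(((p[0],p[1],.13),89.9,.045),((p[0],p[1],.064),89.9,.035))"
```

```text
t 15.62 pos [0.5397 0.3515 0.1855] yaw 89.89 z [-0.001 -0.001 -1.   ] w 0.527 F [ 0.1 -0.6 -0. ] g 0.0 q [ 0.54  0.24  1.73 -0.    1.17  0.54]
blue pred [320.9 161.3] blob 1671 320.1 158.4
orange pred [340.2 320.4] blob 1608 338.9 309.2
yellow pred [236.8 362.6] blob 1 215.0 346.0
t0  {'orange': (246, np.float64(236.8), np.float64(187.3)), 'yellow': (239, np.float64(254.2), np.float64(225.9)), 'blue': (238, np.float64(180.8), np.float64(193.5))}
now {'orange': (245, np.float64(236.8), np.float64(187.3)), 'yellow': (238, np.float64(254.1), np.float64(225.9)), 'blue': (226, np.float64(181.2), np.float64(193.3))}
wp 0 2 rows
1.6, 0.1, 2.8, 0, 0, -0.1
1.64, 0.03, 2.83, 0, 0, 0
wp 1 2 rows
0, 0, 3.3, 0, 0, 0
0, 0, 3.3, 0, 0, 0
```

Nothing has been knocked and blue is where predicted, so I grasp it.

Call:
move_arm(series=[4.5,1.6,0.1,2.8,0,0,0,4.5,1.6,0.1,2.8,0,0,0,4.5,0,0,3.3,0,0,0,4.5,0,0,3.2,0,0,0,4.5,0,0,0,0,0,0])

```text
time: 16.45
tool_pos: [0.5403, 0.3815, 0.0619]
tcp_rot: [-2.225, -2.216, 0.011]
wrist_force: [-0.3, -0.4, 0.0]
width: 0.52
grip_force: 0.0
```

Call:
move_arm(series=[0.5,0,0,0,0,0,0,0.5,0,0,0,0,0,0,0.5,0,0,0,0,0,0,0.5,0,0,0,0,0,0,0.5,0,0,0,0,0,0], grip_force=60)

```text
time: 17.08
tool_pos: [0.5432, 0.3846, 0.067]
tcp_rot: [2.224, 2.218, 0.004]
wrist_force: [-0.3, -0.2, 5.6]
width: 0.126
grip_force: 61.5
```

```bash
python3 -c "
from f import *
st();plan(((.5415,.383,.2),89.9,.04),((.50,.05,.27),88),((.535,-.19,.27),93.5))"
```

```text
t 17.07 pos [0.5432 0.3846 0.067 ] yaw 89.86 z [ 0.002  0.001 -1.   ] w 0.126 F [-0.3 -0.2  5.6] g 61.5 q [ 0.58  0.39  1.77 -0.    0.97  0.58]
wp 0 4 rows
0, 0, -3.3, 0, 0, 0
0, 0, -3.3, 0, 0, 0
-0.1, -0.1, -3.3, 0.1, 0, 0
-0.04, -0.05, -3.4, 0, -0.1, 0
wp 1 7 rows
-4.8, -0.6, -1, 0, 0, 0.3
-4.8, -0.6, -1, 0, 0, 0.3
-4.7, -0.5, -1, 0, 0, 0.3
-4.8, -0.5, -1, 0, 0, 0.2
-4.8, -0.5, -1, 0, 0, 0.3
-4.7, -0.4, -1, 0, 0, 0.2
-4.77, -0.47, -0.98, 0, 0, 0.3
wp 2 5 rows
-4.8, 0.9, 0, 0, 0, -1.1
-4.8, 0.8, 0, 0, 0, -1.1
-4.8, 0.7, 0, 0, 0, -1.1
-4.8, 0.6, 0, 0, 0, -1.1
-4.79, 0.43, 0.01, 0, 0, -1.1
```

Call:
move_arm(series=[0.5,0,0,-3.3,0,0,0,0.5,0,0,-3.3,0,0,0,0.5,0,0,-3.3,0,0,0,0.5,0,0,-3.4,0,0,0,0.5,-4.8,-0.6,-1,0,0,0.3])

```text
time: 17.7
tool_pos: [0.5377, 0.3386, 0.2114]
tcp_rot: [2.226, 2.216, 0.01]
wrist_force: [0.9, -0.9, -2.7]
width: 0.132
grip_force: 60.5
```

Call:
move_arm(series=[0.5,-4.8,-0.6,-1,0,0,0.3,0.5,-4.7,-0.5,-1,0,0,0.3,0.5,-4.8,-0.5,-1,0,0,0.2,0.5,-4.8,-0.5,-1,0,0,0.3,0.5,-4.7,-0.4,-1,0,0,0.2])

```text
time: 18.32
tool_pos: [0.5061, 0.0969, 0.2581]
tcp_rot: [-2.255, -2.187, 0.001]
wrist_force: [0.6, -0.1, -0.5]
width: 0.131
grip_force: 60.3
```

Call:
move_arm(series=[0.5,-4.8,-0.5,-1,0,0,0.3,0.5,-4.8,0.5,-0.2,0,0,-0.6,0.5,-4.8,0.5,-0.2,0,0,-0.6,0.5,-4.8,0.4,-0.2,0,0,-0.6,0.5,-4.8,0.4,-0.2,0,0,-0.6])

```text
time: 18.95
tool_pos: [0.5141, -0.1431, 0.2759]
tcp_rot: [-2.214, -2.228, 0.0]
wrist_force: [1.0, 0.2, -1.1]
width: 0.128
grip_force: 60.3
```

Call:
move_arm(series=[0.5,-4.8,0.3,-0.2,0,0,-0.6,0.5,-4.8,0.2,-0.2,0,0,-0.6,0.5,-4.8,0.2,-0.2,0,0,-0.6,0.5,-4,0.1,-0.2,0,0,-0.6,0.5,0,0,0,0,0,0])

```text
time: 19.58
tool_pos: [0.526, -0.3281, 0.2834]
tcp_rot: [-2.171, -2.27, 0.001]
wrist_force: [-0.3, 0.3, -1.4]
width: 0.129
grip_force: 60.4
```

Call:
move_arm(series=[0.5,0,0,0,0,0,0,0.5,0,0,0,0,0,0])

```text
time: 19.82
tool_pos: [0.5264, -0.3242, 0.284]
tcp_rot: [-2.166, -2.275, -0.0]
wrist_force: [0.0, -0.7, -1.7]
width: 0.127
grip_force: 60.4
```

```bash
python3 -c "
from f import *
st();knocked()
c=cam('wrist');pickle.dump(c,open('wG.pkl','wb'));im=read_camera('wrist');cv2.imwrite('pics/wG.png',im[:,:,::-1])
cv2.imwrite('pics/mG.png',cv2.resize(im[:300,170:570,::-1],None,fx=2,fy=2,interpolation=cv2.INTER_CUBIC))
"
```

```text
t 19.82 pos [ 0.5264 -0.3242  0.284 ] yaw 92.82 z [-0.001  0.001 -1.   ] w 0.127 F [ 0.  -0.7 -1.7] g 60.4 q [-0.59  0.13  1.68  0.    1.33 -0.64]
t0  {'orange': (246, np.float64(236.8), np.float64(187.3)), 'yellow': (239, np.float64(254.2), np.float64(225.9)), 'blue': (238, np.float64(180.8), np.float64(193.5))}
now {'orange': (245, np.float64(236.8), np.float64(187.4)), 'yellow': (239, np.float64(254.2), np.float64(226.0)), 'blue': None}
```

View pics/mG.png

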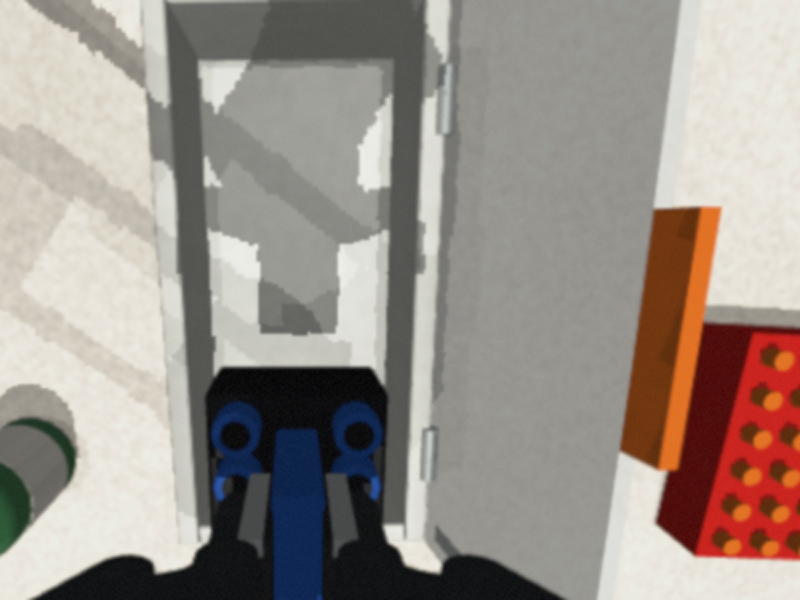

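The cooler's inner floor corners on the +y side are at (198,62) and (393,62), and the inner rim corners on the -y side at (197,525) and (407,522). The blue rack hangs straight from the fingers, and the lid leans back at the right.

```bash
python3 -c "
from f import *
c=load('wG.pkl')
p,e=fit(c,[[-.06,.133,.012],[.06,.133,.012],[-.06,-.133,.11],[.06,-.133,.11]],px([(198,62),(393,62),(197,525),(407,522)],170,0,2),[.53,-.28,.06]);print(p,np.degrees(p[2]),e)
pickle.dump(p,open('cool.pkl','wb'))
M=R.from_euler('z',p[2]).as_matrix()
o=np.array([p[0],p[1],0])
for y in(.0965,.0085,-.0795): print((o+M@[0,y,0]).round(4))
print('outer -x edge',proj(c,[o+M@[-.072,.1,.11],o+M@[-.072,-.145,.11]])*2-[340,0])
t=o+M@[0,-.0795,0]
plan(((t[0],t[1],.22),90+np.degrees(p[2])),((t[0],t[1],.082),90+np.degrees(p[2]),.03))"
```

```text
[ 0.52572876 -0.28354617  0.06157636] 3.5280653028021214 1.204453017870435
[ 0.5198 -0.1872  0.    ]
[ 0.5252 -0.2751  0.    ]
[ 0.5306 -0.3629  0.    ]
outer -x edge [[144.31251624  81.28272608]
 [178.48719051 544.06237668]]
wp 0 2 rows
-1.9, 0.1, 3.2, 0, 0, -0.4
-1.97, 0.1, 3.23, 0, 0, -0.3
wp 1 5 rows
0, 0, 2.8, 0, 0, 0
0, 0, 2.7, 0, 0, 0
0, 0, 2.8, 0, 0, 0
0, 0, 2.7, 0, 0, 0
-0.01, 0, 2.8, 0, 0, 0
```

Call:
move_arm(series=[0.5,-1.9,0.1,3.2,0,0,-0.4,0.5,-2,0.1,3.2,0,0,-0.3,0.5,0,0,0,0,0,0,0.5,0,0,0,0,0,0])

```text
time: 20.42
tool_pos: [0.531, -0.3638, 0.2212]
tcp_rot: [2.153, 2.287, 0.001]
wrist_force: [0.2, 0.1, -0.8]
width: 0.127
grip_force: 60.2
```

```bash
python3 -c "
from f import *
st();plan(((.5306,-.3629,.082),93.5,.03))"
```

```text
t 20.43 pos [ 0.531  -0.3638  0.2212] yaw 93.47 z [ 0.001 -0.    -1.   ] w 0.127 F [ 0.2  0.1 -0.8] g 60.2 q [-0.64  0.22  1.7   0.    1.23 -0.7 ]
wp 0 5 rows
0, 0, 2.8, 0, 0, 0
0, 0, 2.8, 0, 0, 0
0, 0, 2.8, 0, 0, 0
0, 0, 2.8, 0, 0, 0
0.09, -0.04, 2.72, 0, 0, 0
```

Call:
move_arm(series=[0.5,0,0,2.8,0,0,0,0.5,0,0,2.8,0,0,0,0.5,0,0,2.8,0,0,0,0.5,0,0,2.8,0,0,0,0.5,0.1,0,2.4,0,0,0])

```text
time: 21.05
tool_pos: [0.5319, -0.3633, 0.0858]
tcp_rot: [2.151, 2.286, 0.001]
wrist_force: [0.3, -0.5, -2.0]
width: 0.129
grip_force: 60.5
```

Call:
move_arm(series=[0.5,0,0,0.2,0,0,0,0.5,0,0,0.1,0,0,0,0.5,0,0,0,0,0,0])

```text
time: 21.42
tool_pos: [0.5318, -0.3641, 0.0835]
tcp_rot: [2.151, 2.285, 0.001]
wrist_force: [-0.4, -0.1, -1.6]
width: 0.13
grip_force: 60.3
```

```bash
python3 -c "
from f import *
st()"
```

```text
t 21.43 pos [ 0.5318 -0.3641  0.0835] yaw 93.46 z [ 0.003 -0.002 -1.   ] w 0.13 F [-0.4 -0.1 -1.6] g 60.3 q [-0.64  0.34  1.81  0.    0.99 -0.7 ]
```

Call:
move_arm(series=[0.5,0,0,0.2,0,0,0,0.5,0,0,0.2,0,0,0,3.5,0,0,0,0,0,0,3.5,0,0,0,0,0,0,3.5,0,0,0,0,0,0])

```text
time: 22.05
tool_pos: [0.5304, -0.3634, 0.0772]
tcp_rot: [-2.154, -2.287, 0.0]
wrist_force: [-0.3, 0.9, -0.7]
width: 0.412
grip_force: 0.0
```

Call:
move_arm(series=[3.5,0,0,-2,0,0,0,3.5,0,0,-3.5,0,0,0,3.5,0,0,-4,0,0,0,3.5,0,0,-4,0,0,0,3.5,0,0,-3,0,0,0])

```text
time: 22.68
tool_pos: [0.5312, -0.3639, 0.2465]
tcp_rot: [2.151, 2.284, 0.001]
wrist_force: [0.4, -0.7, 0.6]
width: 0.409
grip_force: 0.0
```

```bash
python3 -c "
from f import *
st();knocked();p=pickle.load(open('racks.pkl','rb'))['orange']
y=np.degrees(p[2])+180
plan(((.50,.0,.25),100),((p[0]+.0109,p[1]-.028,.19),y))"
```

```text
t 22.68 pos [ 0.5312 -0.3639  0.2465] yaw 93.45 z [ 0.003 -0.002 -1.   ] w 0.409 F [ 0.4 -0.7  0.6] g 0.0 q [-0.64  0.2   1.67  0.    1.27 -0.7 ]
t0  {'orange': (246, np.float64(236.8), np.float64(187.3)), 'yellow': (239, np.float64(254.2), np.float64(225.9)), 'blue': (238, np.float64(180.8), np.float64(193.5))}
now {'orange': (244, np.float64(236.8), np.float64(187.3)), 'yellow': (240, np.float64(254.2), np.float64(226.0)), 'blue': None}
wp 0 8 rows
4.6, -0.1, 0, 0.1, 0.1, -0.8
4.6, -0.1, 0, 0.1, 0, -0.8
4.6, 0, 0, 0, 0.1, -0.8
4.6, 0.1, 0, 0.1, 0, -0.8
4.6, 0.1, 0, 0, 0.1, -0.8
4.6, 0.2, 0, 0.1, 0, -0.9
4.5, 0.2, 0, 0, 0.1, -0.8
4.54, 0.31, -0.01, 0.1, 0, -0.9
wp 1 5 rows
3.5, 2.1, 1.2, 0, 0, -2.3
3.4, 2.3, 1.2, 0, 0, -2.2
3.3, 2.4, 1.2, 0, 0, -2.3
3.2, 2.5, 1.2, 0, 0, -2.2
3.19, 2.6, 1.19, -0.1, 0, -2.3
```

Call:
move_arm(series=[4.5,4.6,-0.1,0,0,0,-0.8,4.5,4.6,-0.1,0,0,0,-0.8,4.5,4.6,0,0,0,0,-0.8,4.5,4.6,0.1,0,0,0,-0.8,4.5,4.6,0.1,0,0,0,-0.8])

```text
time: 23.35
tool_pos: [0.5102, -0.1329, 0.2435]
tcp_rot: [2.071, 2.36, 0.001]
wrist_force: [0.5, 0.4, -0.3]
width: 0.53
grip_force: 0.0
```

Call:
move_arm(series=[4.5,4.6,0.2,0,0,0,-0.9,4.5,4.5,0.2,0,0,0,-0.8,4.5,4.5,0.3,0,0,0,-0.9,4.5,3.5,2.1,1.2,0,0,-2.3,4.5,3.4,2.3,1.2,0,0,-2.2])

```text
time: 23.98
tool_pos: [0.5279, 0.0791, 0.2198]
tcp_rot: [1.919, 2.485, 0.003]
wrist_force: [0.4, -0.5, 0.3]
width: 0.527
grip_force: 0.0
```

Call:
move_arm(series=[4.5,3.3,2.4,1.2,0,0,-2.3,4.5,3.2,2.5,1.2,0,0,-2.2,4.5,3.2,2.6,1.2,0,0,-2.3,4.5,0,0,0,0,0,0,4.5,0,0,0,0,0,0])

```text
time: 24.6
tool_pos: [0.5709, 0.192, 0.1829]
tcp_rot: [1.771, 2.594, -0.0]
wrist_force: [-0.4, -0.5, 0.3]
width: 0.529
grip_force: 0.0
```

```bash
python3 -c "
from f import *
st();wcheck('orange');p=pickle.load(open('racks.pkl','rb'))['orange']
y=np.degrees(p[2])+180
plan(((p[0],p[1],.13),y,.045),((p[0],p[1],.065),y,.035))"
```

```text
t 24.6 pos [0.5709 0.192  0.1829] yaw 111.37 z [ 0. -0. -1.] w 0.529 F [-0.4 -0.5  0.3] g 0.0 q [ 0.28  0.17  1.83 -0.    1.15 -0.09]
orange pred [320.  165.9] blob 1814 320.0 162.5
wp 0 2 rows
1.4, 0.1, 2.7, 0, 0, 0
1.44, 0.09, 2.61, 0, 0, 0
wp 1 2 rows
0, 0, 3.2, 0, 0, 0
0, 0, 3.3, 0, 0, 0
```

Call:
move_arm(series=[4.5,1.4,0.1,2.7,0,0,0,4.5,1.4,0,2.6,0,0,0,4.5,0,0,3.2,0,0,0,4.5,0,0,3.1,0,0,0,4.5,0,0,0,0,0,0])

```text
time: 25.28
tool_pos: [0.5594, 0.2167, 0.0643]
tcp_rot: [-1.772, -2.591, 0.007]
wrist_force: [-0.6, -0.5, 0.2]
width: 0.527
grip_force: 0.0
```

Call:
move_arm(series=[0.5,0,0,0,0,0,0,0.5,0,0,0,0,0,0,0.5,0,0,0,0,0,0,0.5,0,0,0,0,0,0,0.5,0,0,0,0,0,0], grip_force=60)

```text
time: 25.9
tool_pos: [0.5631, 0.2188, 0.0684]
tcp_rot: [1.77, 2.593, 0.003]
wrist_force: [-0.7, -3.1, 6.6]
width: 0.127
grip_force: 61.8
```

```bash
python3 -c "
from f import *
st();p=pickle.load(open('racks.pkl','rb'))['orange']
plan(((p[0],p[1],.2),111.3,.04),((.505,.03,.25),100),((.5252,-.2751,.25),93.5))"
```

```text
t 25.9 pos [0.5631 0.2188 0.0684] yaw 111.36 z [ 0.003  0.    -1.   ] w 0.127 F [-0.7 -3.1  6.6] g 61.8 q [ 0.33  0.29  1.91 -0.    0.94 -0.04]
wp 0 4 rows
0, 0, -3.3, 0, 0, 0
0, 0, -3.3, 0.1, 0, 0
0, 0, -3.3, 0, 0, 0
0.01, -0.04, -3.26, 0.1, 0, 0.1
wp 1 5 rows
-3.1, -2.4, -1, 0, 0, 2.3
-3.2, -2.3, -1, 0, 0, 2.2
-3.3, -2.2, -1, 0, 0, 2.3
-3.4, -2.1, -1, 0, 0, 2.2
-3.4, -1.92, -0.99, 0, 0, 2.3
wp 2 7 rows
-4.3, -0.5, 0, 0, 0, 0.9
-4.4, -0.4, 0, 0, 0, 0.9
-4.4, -0.3, 0, 0, 0, 0.9
-4.3, -0.3, 0, 0, 0, 0.9
-4.4, -0.2, 0, 0, 0, 1
-4.4, -0.1, 0, 0, 0, 0.9
-4.31, -0.04, 0.03, 0, 0, 1
```

Call:
move_arm(series=[0.5,0,0,-3.3,0,0,0,0.5,0,0,-3.3,0,0,0,0.5,0,0,-3.3,0,0,0,0.5,0,0,-3.3,0,0,0,0.5,-3.1,-2.4,-1,0,0,2.3])

```text
time: 26.52
tool_pos: [0.5528, 0.1829, 0.2118]
tcp_rot: [1.819, 2.557, 0.009]
wrist_force: [0.4, -1.2, -1.2]
width: 0.127
grip_force: 60.7
```

Call:
move_arm(series=[0.5,-3.2,-2.3,-1,0,0,2.2,0.5,-3.3,-2.2,-1,0,0,2.3,0.5,-3.4,-2.1,-1,0,0,2.2,0.5,-3.4,-1.9,-1,0,0,2.3,0.5,-4.3,-0.5,0,0,0,0.9])

```text
time: 27.15
tool_pos: [0.507, -0.0141, 0.2495]
tcp_rot: [2.036, 2.391, 0.002]
wrist_force: [0.8, -0.6, -1.8]
width: 0.123
grip_force: 60.7
```

Call:
move_arm(series=[0.5,-4.4,-0.4,0,0,0,0.9,0.5,-4.4,-0.3,0,0,0,0.9,0.5,-4.3,-0.3,0,0,0,0.9,0.5,-4.4,-0.2,0,0,0,1,0.5,-4.4,-0.1,0,0,0,0.9])

```text
time: 27.78
tool_pos: [0.5223, -0.2335, 0.2483]
tcp_rot: [2.132, 2.307, 0.0]
wrist_force: [0.9, -0.0, -0.8]
width: 0.125
grip_force: 60.6
```

Call:
move_arm(series=[0.5,-4.3,0,0,0,0,1,0.5,0,0,0,0,0,0,0.5,0,0,0,0,0,0])

```text
time: 28.15
tool_pos: [0.5255, -0.2746, 0.2479]
tcp_rot: [-2.151, -2.288, -0.001]
wrist_force: [-0.8, -0.1, -0.7]
width: 0.125
grip_force: 60.7
```

```bash
python3 -c "
from f import *
st();knocked()
plan(((.5252,-.2751,.19),93.5,.03),((.5252,-.2751,.082),93.5,.03))"
```

```text
t 28.15 pos [ 0.5255 -0.2746  0.2479] yaw 93.53 z [-0.001  0.001 -1.   ] w 0.125 F [-0.8 -0.1 -0.7] g 60.7 q [-0.52  0.11  1.77  0.    1.26 -0.59]
t0  {'orange': (246, np.float64(236.8), np.float64(187.3)), 'yellow': (239, np.float64(254.2), np.float64(225.9)), 'blue': (238, np.float64(180.8), np.float64(193.5))}
now {'orange': None, 'yellow': (236, np.float64(253.8), np.float64(212.5)), 'blue': None}
wp 0 2 rows
0, 0, 2.9, 0, 0, 0
-0.09, -0.04, 2.9, 0, -0.1, 0.1
wp 1 4 rows
0, 0, 2.7, 0, 0, 0
0, 0, 2.7, 0, 0, 0
0, 0, 2.7, 0, 0, 0
0.01, 0, 2.7, 0, 0, 0
```

Yellow has been knocked by about 13 px (roughly 4 cm in +x), so I'll measure it again after placing orange.

Call:
move_arm(series=[0.5,0,0,2.9,0,0,0,0.5,0,0,2.9,0,0,0,0.5,0,0,2.7,0,0,0,0.5,0,0,2.7,0,0,0,0.5,0,0,2.7,0,0,0])

```text
time: 28.82
tool_pos: [0.5261, -0.2735, 0.1088]
tcp_rot: [2.149, 2.291, 0.001]
wrist_force: [-0.3, -0.9, -1.6]
width: 0.125
grip_force: 60.7
```

Call:
move_arm(series=[0.5,0,0,2.2,0,0,0,0.5,0,0,0.3,0,0,0,0.5,0,0,0.1,0,0,0,0.5,0,0,0,0,0,0])

```text
time: 29.32
tool_pos: [0.5268, -0.2753, 0.0847]
tcp_rot: [2.149, 2.288, 0.001]
wrist_force: [0.2, -0.0, -1.4]
width: 0.123
grip_force: 60.6
```

```bash
python3 -c "
from f import *
st()"
```

```text
t 29.32 pos [ 0.5268 -0.2753  0.0847] yaw 93.58 z [ 0.002 -0.001 -1.   ] w 0.123 F [ 0.2 -0.  -1.4] g 60.6 q [-0.52  0.25  1.92  0.    0.96 -0.59]
```

Next I seat orange, release it and retreat to a viewpoint towards yellow.

Call:
move_arm(series=[0.5,0,0,0.2,0,0,0,0.5,0,0,0.2,0,0,0,3,0,0,0,0,0,0,3,0,0,0,0,0,0,3,0,0,0,0,0,0])

```text
time: 29.95
tool_pos: [0.5259, -0.2752, 0.0793]
tcp_rot: [2.152, 2.289, 0.0]
wrist_force: [-0.1, -0.6, -0.2]
width: 0.351
grip_force: 0.0
```

Call:
move_arm(series=[3,0,0,-2,0,0,0,3,0,0,-3.5,0,0,0,3,0,0,-4,0,0,0,3,0,0,-4,0,0,0,3,0,0,-2.5,0,0,0])

```text
time: 30.58
tool_pos: [0.527, -0.2758, 0.2438]
tcp_rot: [2.148, 2.286, 0.002]
wrist_force: [0.5, 0.0, 0.1]
width: 0.351
grip_force: 0.0
```

```bash
python3 -c "
from f import *
st();knocked()
plan(((.49,.06,.25),105))"
```

```text
t 30.57 pos [ 0.527  -0.2758  0.2438] yaw 93.55 z [ 0.004 -0.003 -1.   ] w 0.351 F [0.5 0.  0.1] g 0.0 q [-0.52  0.11  1.78  0.    1.25 -0.59]
t0  {'orange': (246, np.float64(236.8), np.float64(187.3)), 'yellow': (239, np.float64(254.2), np.float64(225.9)), 'blue': (238, np.float64(180.8), np.float64(193.5))}
now {'orange': None, 'yellow': (236, np.float64(253.8), np.float64(212.5)), 'blue': None}
wp 0 7 rows
4.8, -0.2, -0.1, 0.1, 0.1, -1.6
4.8, -0.1, -0.1, 0.1, 0, -1.6
4.9, 0, 0, 0.1, 0.1, -1.6
4.8, 0.1, 0, 0, 0, -1.7
4.8, 0.3, -0.1, 0.1, 0.1, -1.6
4.9, 0.4, 0, 0, 0, -1.7
4.8, 0.63, -0.07, 0.1, 0.1, -1.6
```

Call:
move_arm(series=[4.5,4.8,-0.2,-0.1,0,0,-1.6,4.5,4.8,-0.1,-0.1,0,0,-1.6,4.5,4.9,0,0,0,0,-1.6,4.5,4.8,0.1,0,0,0,-1.7,4.5,4.8,0.3,-0.1,0,0,-1.6])

```text
time: 31.25
tool_pos: [0.4979, -0.0341, 0.2427]
tcp_rot: [1.983, 2.436, 0.001]
wrist_force: [0.0, -0.0, 0.2]
width: 0.531
grip_force: 0.0
```

Call:
move_arm(series=[4.5,4.9,0.4,0,0,0,-1.7,4.5,4.8,0.6,-0.1,0,0,-1.6,4.5,0,0,0,0,0,0,4.5,0,0,0,0,0,0])

```text
time: 31.75
tool_pos: [0.4872, 0.0611, 0.2436]
tcp_rot: [1.912, 2.492, -0.0]
wrist_force: [0.9, 0.3, 0.0]
width: 0.525
grip_force: 0.0
```

```bash
python3 -c "
from f import *
st()
c=cam('wrist');pickle.dump(c,open('wH.pkl','wb'));im=read_camera('wrist');cv2.imwrite('pics/wH.png',im[:,:,::-1])
h=cv2.cvtColor(im,cv2.COLOR_RGB2HSV);m=cv2.inRange(h,(24,110,30),(34,255,255));ys,xs=np.nonzero(m);u=int(np.median(xs));v=int(np.median(ys));x0=max(0,u-60);y0=max(0,v-55);print(len(xs),x0,y0)
cv2.imwrite('pics/mH.png',cv2.resize(im[y0:y0+120,x0:x0+120,::-1],None,fx=5,fy=5,interpolation=cv2.INTER_CUBIC))
"
```

```text
t 31.75 pos [0.4872 0.0611 0.2436] yaw 105.0 z [ 0.001 -0.001 -1.   ] w 0.525 F [0.9 0.3 0. ] g 0.0 q [ 0.07 -0.09  1.98 -0.    1.25 -0.19]
1094 288 28
```

View pics/mH.png

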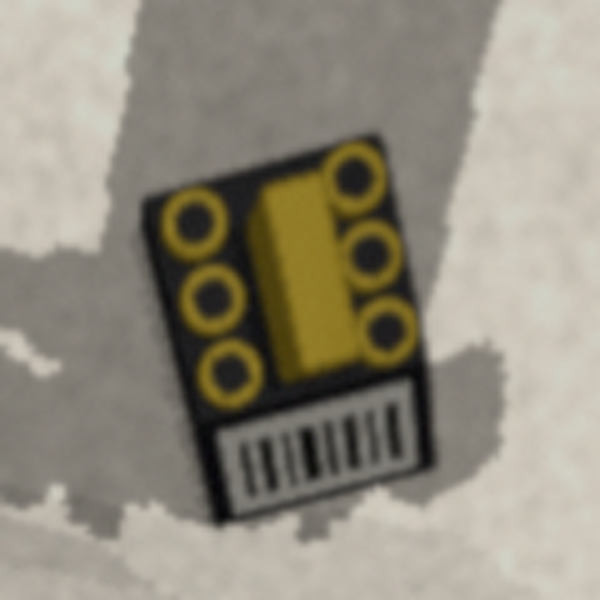

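Yellow now stands about 15° turned in this view, with the fin top at (262,192), (322,178), (360,358), (303,372) and the label at (218,430), (408,378), (423,460), (236,513).

```bash
python3 -c "
from f import *
c=load('wH.pkl')
p,e=fit(c,F+L,px([(262,192),(322,178),(360,358),(303,372),(218,430),(408,378),(423,460),(236,513)],288,28,5),[.49,.17,-1.2]);print(p,np.degrees(p[2]),e)
ps=pickle.load(open('racks.pkl','rb'));ps['yellow']=p;pickle.dump(ps,open('racks.pkl','wb'))
wcheck('yellow')
y=np.degrees(p[2])+180
plan(((p[0],p[1],.14),y),((p[0],p[1],.065),y,.035))"
```

```text
[ 0.49030777  0.16609038 -1.03734471] -59.4354739754738 1.7822411166080059
yellow pred [347.8  83.7] blob 1102 346.9 82.7
wp 0 3 rows
3.4, 1, 3.4, 0, 0, -5.2
3.3, 1.3, 3.5, 0, 0, -5.2
3.11, 1.59, 3.43, 0, 0, -5.3
wp 1 3 rows
0, 0, 2.5, 0, 0, 0
0, 0, 2.5, 0, 0, 0
0, 0.01, 2.5, 0, 0, 0
```

Call:
move_arm(series=[4.5,3.4,1,3.4,0,0,-5.2,4.5,3.3,1.3,3.5,0,0,-5.2,4.5,3.1,1.6,3.4,0,0,-5.2,4.5,0,0,0,0,0,0,4.5,0,0,0,0,0,0])

```text
time: 32.48
tool_pos: [0.4908, 0.166, 0.1407]
tcp_rot: [1.56, 2.726, -0.0]
wrist_force: [0.2, 1.0, 0.6]
width: 0.53
grip_force: 0.0
```

```bash
python3 -c "
from f import *
st();wcheck('yellow');p=pickle.load(open('racks.pkl','rb'))['yellow'];y=np.degrees(p[2])+180
plan(((p[0],p[1],.065),y,.035))"
```

```text
t 32.48 pos [0.4908 0.166  0.1407] yaw 120.45 z [ 0.    -0.001 -1.   ] w 0.53 F [0.2 1.  0.6] g 0.0 q [ 0.28  0.05  2.04 -0.    1.05 -0.25]
yellow pred [317.4 211.1] blob 1800 317.3 205.5
wp 0 3 rows
0, 0, 2.5, 0, 0, 0
0, 0, 2.6, 0, 0, -0.1
0.06, -0.09, 2.54, 0.1, 0, 0
```

Call:
move_arm(series=[4.5,0,0,2.5,0,0,0,4.5,0,0,2.5,0,0,0,4.5,0,0,2.4,0,0,0,4.5,0,0,0,0,0,0,4.5,0,0,0,0,0,0])

```text
time: 33.15
tool_pos: [0.4916, 0.1667, 0.068]
tcp_rot: [1.559, 2.725, 0.003]
wrist_force: [0.1, 0.4, -0.2]
width: 0.529
grip_force: 0.0
```

Call:
move_arm(series=[0.5,0,0,0,0,0,0,0.5,0,0,0,0,0,0,0.5,0,0,0,0,0,0,0.5,0,0,0,0,0,0,0.5,0,0,0,0,0,0], grip_force=60)

```text
time: 33.78
tool_pos: [0.4907, 0.1672, 0.0673]
tcp_rot: [1.557, 2.728, 0.001]
wrist_force: [-1.6, -0.9, 6.6]
width: 0.129
grip_force: 61.4
```

```bash
python3 -c "
from f import *
st();p=pickle.load(open('racks.pkl','rb'))['yellow']
plan(((p[0],p[1],.2),120.5,.04),((.5,.03,.25),105),((.5198,-.1872,.25),93.5))"
```

```text
t 33.77 pos [0.4907 0.1672 0.0673] yaw 120.56 z [ 0.001  0.    -1.   ] w 0.129 F [-1.6 -0.9  6.6] g 61.4 q [ 0.28  0.14  2.09 -0.    0.9  -0.25]
wp 0 4 rows
0, 0, -3.3, 0, 0, 0
0, 0, -3.3, 0, 0, 0
0, 0, -3.3, 0, 0, 0
-0.08, -0.07, -3.37, 0.1, 0, 0.1
wp 1 3 rows
-4.1, -2, -1.7, 0, 0, 5.2
-4.2, -1.7, -1.6, 0, 0, 5.1
-4.39, -1.23, -1.69, 0, 0, 5.2
wp 2 5 rows
-4.3, -0.7, 0, 0, 0, 2.3
-4.3, -0.6, 0, 0, 0, 2.3
-4.4, -0.4, 0, 0, 0, 2.3
-4.3, -0.2, 0, 0, 0, 2.3
-4.39, -0.06, 0.02, 0, 0, 2.3
```

Call:
move_arm(series=[0.5,0,0,-3.3,0,0,0,0.5,0,0,-3.3,0,0,0,0.5,0,0,-3.3,0,0,0,0.5,0,0,-3.3,0,0,0,0.5,-4.1,-2,-1.7,0,0,5.2])

```text
time: 34.4
tool_pos: [0.4946, 0.1234, 0.2172]
tcp_rot: [1.676, 2.655, 0.005]
wrist_force: [1.7, -1.1, -2.4]
width: 0.129
grip_force: 60.3
```

Call:
move_arm(series=[0.5,-4.2,-1.7,-1.7,0,0,5.1,0.5,-4.4,-1.2,-1.7,0,0,5.2,0.5,-4.3,-0.7,0,0,0,2.3,0.5,-4.3,-0.6,0,0,0,2.3,0.5,-4.4,-0.4,0,0,0,2.3])

```text
time: 35.02
tool_pos: [0.512, -0.1008, 0.2486]
tcp_rot: [-2.059, -2.372, 0.0]
wrist_force: [0.3, 0.8, -2.2]
width: 0.124
grip_force: 60.3
```

Call:
move_arm(series=[0.5,-4.3,-0.2,0,0,0,2.3,0.5,-4.4,-0.1,0,0,0,2.3,0.5,0,0,0,0,0,0,0.5,0,0,0,0,0,0])

```text
time: 35.52
tool_pos: [0.5195, -0.186, 0.2484]
tcp_rot: [-2.151, -2.287, 0.0]
wrist_force: [-0.0, -0.0, -1.3]
width: 0.122
grip_force: 60.5
```

```bash
python3 -c "
from f import *
st()
plan(((.5198,-.1872,.19),93.5,.03),((.5198,-.1872,.083),93.5,.027))"
```

```text
t 35.52 pos [ 0.5195 -0.186   0.2484] yaw 93.52 z [-0.001  0.001 -1.   ] w 0.122 F [-0.  -0.  -1.3] g 60.5 q [-0.39  0.03  1.86  0.    1.26 -0.45]
wp 0 2 rows
-0.1, 0, 2.9, 0, 0, 0
-0.03, 0.03, 2.94, -0.1, -0.1, 0
wp 1 4 rows
0, 0, 2.7, 0, 0, 0
0, 0, 2.7, 0, 0, 0
0, 0, 2.6, 0, 0, 0
0, 0, 2.7, 0, 0, 0
```

Call:
move_arm(series=[0.5,-0.2,0,2.9,0,0,0,0.5,0,0,2.9,0,0,0,0.5,0,0,2.7,0,0,0,0.5,0,0,2.7,0,0,0,0.5,0,0,2.6,0,0,0])

```text
time: 36.15
tool_pos: [0.52, -0.1867, 0.1103]
tcp_rot: [-2.149, -2.291, -0.0]
wrist_force: [0.5, -0.1, -2.3]
width: 0.125
grip_force: 60.3
```

Call:
move_arm(series=[0.5,0,0,2.2,0,0,0,0.5,0,0,0.4,0,0,0,0.5,0,0,0.3,0,0,0,0.5,0,0,0,0,0,0])

```text
time: 36.65
tool_pos: [0.5208, -0.1883, 0.0832]
tcp_rot: [2.15, 2.289, 0.001]
wrist_force: [0.3, -0.5, -1.4]
width: 0.13
grip_force: 60.2
```

```bash
python3 -c "
from f import *
st()"
```

```text
t 36.65 pos [ 0.5208 -0.1883  0.0832] yaw 93.58 z [ 0.001 -0.001 -1.   ] w 0.13 F [ 0.3 -0.5 -1.4] g 60.2 q [-0.39  0.19  2.01  0.    0.94 -0.45]
```

Call:
move_arm(series=[0.5,0,0,0.2,0,0,0,0.5,0,0,0.1,0,0,0,3,0,0,0,0,0,0,3,0,0,0,0,0,0,3,0,0,0,0,0,0])

```text
time: 37.28
tool_pos: [0.5204, -0.1885, 0.0796]
tcp_rot: [2.151, 2.289, 0.0]
wrist_force: [-0.7, -0.0, -1.6]
width: 0.352
grip_force: 0.0
```

Call:
move_arm(series=[3,0,0,-2,0,0,0,3,0,0,-3.5,0,0,0,3,0,0,-4,0,0,0,3,0,0,-4,0,0,0,3,0,0,-4,0,0,0])

```text
time: 37.9
tool_pos: [0.52, -0.1884, 0.2557]
tcp_rot: [2.151, 2.289, 0.0]
wrist_force: [0.8, -0.9, 0.3]
width: 0.35
grip_force: 0.0
```

Call:
move_arm(series=[1,-4,0,-3,0,0,0,0,-4,0,-3,0,0,0,0,-4,0,-3,0,0,0,0,-4,0,0,0,0,0,0,0,0,0,0,0,0])

```text
time: 38.52
tool_pos: [0.5298, -0.3507, 0.3443]
tcp_rot: [2.155, 2.285, -0.001]
wrist_force: [-0.1, 0.7, -0.4]
width: 0.001
grip_force: 0.0
```

```bash
python3 -c "
from f import *
st()
c=load('wG.pkl');p=pickle.load(open('cool.pkl','rb'));M=R.from_euler('z',p[2]).as_matrix();o=np.array([p[0],p[1],0])
uv=px([(718,208),(678,470)],170,0,2)
def P(th): return np.array([o+M@[.072-.16*np.cos(th)+.006*0,s*.035,.11+.16*np.sin(th)] for s in(1,-1)])
r=least_squares(lambda t:(proj(c,P(t[0]))-uv).ravel(),[1.6]);print('lid',r.x,r.fun)
im=read_camera('wrist')[:,:,::-1];cv2.imwrite('pics/mI.png',cv2.resize(im,(800,500),interpolation=cv2.INTER_CUBIC));pickle.dump(cam('wrist'),open('wI.pkl','wb'))
"
```

```text
t 38.52 pos [ 0.5298 -0.3507  0.3443] yaw 93.37 z [ 0.    -0.001 -1.   ] w 0.001 F [-0.1  0.7 -0.4] g 0.0 q [-0.62  0.14  1.56 -0.    1.44 -0.68]
lid [1.77722603] [ 0.89309265 -1.69624047 -1.14725253 -1.61703633]
```

View pics/mI.png

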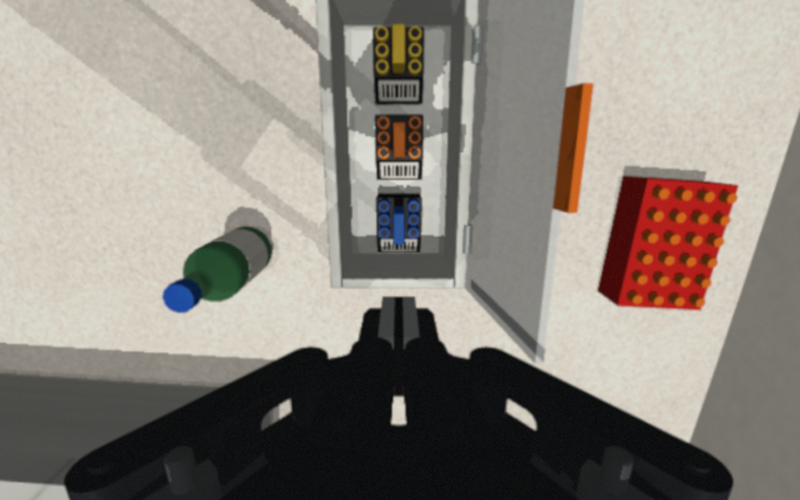

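All three racks stand upright in the cooler, yellow (398,50), orange (400,147) and blue (398,222), and the lid is leaning back at about 1.78 rad. Next I go behind the lid.

```bash
cat > lid.py <<'E'
from f import *
p=pickle.load(open('cool.pkl','rb'));M=R.from_euler('z',p[2]).as_matrix();o=np.array([p[0],p[1],0])
def W(x,y,z): return o+M@[.072+x,y,z]
E
python3 -c "
from lid import *
plan((W(.085,.05,.34),93.5),(W(.085,.05,.23),93.5,.04))
t=cv2.imread('pics/top0.png');n=read_camera('top')[:,:,::-1].copy();cc=cam('top');u=proj(cc,[.665,.073,.1])[0].astype(int)
for im in(t,n):
    h=cv2.cvtColor(im,cv2.COLOR_BGR2HSV)[u[1]-12:u[1]+12,u[0]-14:u[0]+14];ys,xs=np.nonzero(cv2.inRange(h,(105,140,40),(125,255,255)));print('scanner grip blob',len(xs),xs.mean() if len(xs) else 0,ys.mean() if len(xs) else 0)
"
```

```text
wp 0 4 rows
2.9, 3.9, 0.1, 0, 0, 0
2.9, 3.9, 0.1, 0, 0, 0
2.9, 3.9, 0.1, 0, 0, 0
2.89, 3.99, 0.08, 0, 0, -0.1
wp 1 3 rows
0, 0, 3.7, 0, 0, 0
0, 0, 3.7, 0, 0, 0
-0.01, 0, 3.6, 0, 0, 0
scanner grip blob 162 13.61111111111111 11.012345679012345
scanner grip blob 163 13.63803680981595 9.9079754601227
```

Call:
move_arm(series=[0,2.9,3.9,0.1,0,0,0,0,2.9,3.9,0.1,0,0,0,0,2.9,3.9,0.1,0,0,0,0,2.9,4,0.1,0,0,0,0,0,0,0,0,0,0])

```text
time: 39.25
tool_pos: [0.6813, -0.2179, 0.3389]
tcp_rot: [-2.144, -2.294, -0.001]
wrist_force: [-1.1, 0.2, 0.2]
width: 0.002
grip_force: 0.0
```

Call:
move_arm(series=[0,0,0,3.6,0,0,0,0,0,0,3.6,0,0,0,0,0,0,3.5,0,0,0,0,0,0,0,0,0,0,0,0,0,0,0,0,0])

```text
time: 39.88
tool_pos: [0.6797, -0.2227, 0.2349]
tcp_rot: [2.151, 2.288, 0.001]
wrist_force: [0.1, 1.0, 0.3]
width: 0.001
grip_force: 0.0
```

```bash
cat >> lid.py <<'E'
def rel():
    s=read_state();l=M.T@(s['tool_pos']-o);print('local rel hinge x,y,z',(l-[.072,0,0]).round(4));return l-[.072,0,0]
def arc(th0,th1,n,r=.12):
    l=rel();x,z=l[0],l[2]
    for th in np.linspace(th0,th1,n+1)[1:] if n>1 else [th1]:
        tx=-r*np.cos(th)+.006*np.sin(th)+.015;tz=.11+r*np.sin(th)+.006*np.cos(th)+.008
        d=np.round([tx-x,-(tz-z)],4)*100;d=np.round(d,1);x+=d[0]/100;z-=d[1]/100;print(f'th {th:.2f}: 0, {d[0]:g}, {d[1]:g}')
E
python3 -c "
from lid import *
st();arc(1.9,1.57,1);print();arc(1.57,0,16)"
```

```text
t 39.88 pos [ 0.6797 -0.2227  0.2349] yaw 93.55 z [ 0.001 -0.001 -1.   ] w 0.001 F [0.1 1.  0.3] g 0.0 q [-0.35  0.34  1.51 -0.    1.29 -0.41]
local rel hinge x,y,z [0.0854 0.0513 0.2349]
th 1.57: 0, -6.4, -0.3

local rel hinge x,y,z [0.0854 0.0513 0.2349]
th 1.47: 0, -7.6, -0.3
th 1.37: 0, -1.2, 0.1
th 1.28: 0, -1.2, 0.2
th 1.18: 0, -1.1, 0.4
th 1.08: 0, -1.1, 0.4
th 0.98: 0, -1, 0.6
th 0.88: 0, -1, 0.6
th 0.79: 0, -0.9, 0.8
th 0.69: 0, -0.8, 0.8
th 0.59: 0, -0.8, 0.9
th 0.49: 0, -0.6, 1
th 0.39: 0, -0.6, 1
th 0.29: 0, -0.4, 1.1
th 0.20: 0, -0.4, 1.2
th 0.10: 0, -0.2, 1.1
th 0.00: 0, -0.1, 1.2
```

Call:
move_arm(series=[0,0,-1.6,0,0,0,0,0,0,-1.6,0,0,0,0,0,0,-1.2,0,0,0,0,0,0,-1.2,0,0,0,0,0,0,-0.8,0,0,0,0])

```text
time: 40.5
tool_pos: [0.6154, -0.2268, 0.2342]
tcp_rot: [2.151, 2.288, 0.001]
wrist_force: [2.0, -0.6, 2.0]
width: 0.003
grip_force: 1.1
```

Call:
move_arm(series=[0,0,-1.2,0,0,0,0,0,0,-1.2,0.1,0,0,0,0,0,-1.2,0.2,0,0,0,0,0,-1.1,0.3,0,0,0,0,0,-1.1,0.4,0,0,0])

```text
time: 41.12
tool_pos: [0.5569, -0.2302, 0.2229]
tcp_rot: [-2.151, -2.289, 0.0]
wrist_force: [2.2, -0.8, 0.3]
width: 0.001
grip_force: 1.0
```

```bash
python3 -c "
from lid import *
st();arc(1.08,0,11)"
```

```text
t 41.12 pos [ 0.5569 -0.2302  0.2229] yaw 93.55 z [-0.  0. -1.] w 0.001 F [ 2.2 -0.8  0.3] g 1.0 q [-0.43  0.14  1.78 -0.    1.22 -0.5 ]
local rel hinge x,y,z [-0.0376  0.0513  0.2229]
th 0.98: 0, -0.9, 0.2
th 0.88: 0, -1, 0.6
th 0.79: 0, -0.9, 0.8
th 0.69: 0, -0.8, 0.8
th 0.59: 0, -0.8, 0.9
th 0.49: 0, -0.6, 1
th 0.39: 0, -0.6, 1
th 0.29: 0, -0.4, 1.1
th 0.20: 0, -0.4, 1.2
th 0.10: 0, -0.2, 1.1
th 0.00: 0, -0.1, 1.2
```

Call:
move_arm(series=[0,0,-0.9,0.3,0,0,0,0,0,-1,0.6,0,0,0,0,0,-0.9,0.8,0,0,0,0,0,-0.8,0.8,0,0,0,0,0,-0.8,0.9,0,0,0])

```text
time: 41.75
tool_pos: [0.5131, -0.2329, 0.1887]
tcp_rot: [-2.151, -2.289, 0.001]
wrist_force: [0.5, 0.0, 2.4]
width: 0.0
grip_force: 0.9
```

Call:
move_arm(series=[0,0,-0.6,1,0,0,0,0,0,-0.6,1,0,0,0,0,0,-0.3,0.7,0,0,0,0,0,-0.2,0.7,0,0,0,0,0,-0.2,0.7,0,0,0])

```text
time: 42.38
tool_pos: [0.4947, -0.234, 0.1478]
tcp_rot: [-2.151, -2.289, 0.0]
wrist_force: [-1.5, 0.4, 1.1]
width: -0.004
grip_force: 0.7
```

```bash
python3 -c "
from lid import *
st();arc(.1,0,1)"
```

```text
t 42.38 pos [ 0.4947 -0.234   0.1478] yaw 93.55 z [-0.  0. -1.] w -0.004 F [-1.5  0.4  1.1] g 0.7 q [-0.49  0.1   1.97  0.    1.07 -0.55]
local rel hinge x,y,z [-0.0999  0.0514  0.1478]
th 0.00: 0, -0.5, 2.4
```

Call:
move_arm(series=[0,0,-0.1,0.6,0,0,0,0,0,0,0.6,0,0,0,0,0,0,0.6,0,0,0,0,0,0,0.5,0,0,0,0,0,0,0.2,0,0,0])

```text
time: 43.0
tool_pos: [0.4939, -0.2341, 0.1239]
tcp_rot: [-2.151, -2.289, 0.0]
wrist_force: [-5.6, 2.1, 14.1]
width: 0.001
grip_force: 7.2
```

Call:
move_arm(series=[0,0,0,0.1,0,0,0,0,0,0,0.1,0,0,0,0,0,0,0,0,0,0])

```text
time: 43.38
tool_pos: [0.4939, -0.2341, 0.1239]
tcp_rot: [-2.151, -2.289, 0.0]
wrist_force: [-7.4, 4.1, 16.1]
width: -0.004
grip_force: 8.3
```

```bash
python3 -c "
from lid import *
st();rel()"
```

```text
t 43.38 pos [ 0.4939 -0.2341  0.1239] yaw 93.56 z [-0.  0. -1.] w -0.004 F [-7.4  4.1 16.1] g 8.3 q [-0.49  0.12  1.99 -0.    1.02 -0.55]
local rel hinge x,y,z [-0.1007  0.0513  0.1239]
```

The lid is shut: it stopped at the rim height and pushed back with 16 N. Next I lift off and look at the dial, with the cradle in the same view.

Call:
move_arm(series=[0,0,0,-1,0,0,0,0,0,0,-4,0,0,0,0,0.5,0,-5,0,0,0,0,3,0,-5,0,0,0,0,3.5,0.5,-5,0,0,0])

```text
time: 44.0
tool_pos: [0.4945, -0.1635, 0.3228]
tcp_rot: [2.153, 2.287, 0.001]
wrist_force: [1.5, -0.0, -0.5]
width: -0.002
grip_force: 0.0
```

Call:
move_arm(series=[0,4,1,-1,0,0,0,0,0,0,0,0,0,0,0,0,0,0,0,0,0])

```text
time: 44.38
tool_pos: [0.5019, -0.1235, 0.3306]
tcp_rot: [-2.15, -2.29, 0.001]
wrist_force: [-0.7, -0.4, -0.5]
width: 0.001
grip_force: 0.0
```

```bash
python3 -c "
from f import *
st()
c=cam('wrist');pickle.dump(c,open('wJ.pkl','wb'));im=read_camera('wrist');cv2.imwrite('pics/wJ.png',im[:,:,::-1])
a=proj(c,[.5,-.097,.12])[0].astype(int);b=proj(c,[.665,.073,.03])[0].astype(int);print(a,b)
x0,y0=a-[45,45];A=im[y0:y0+90,x0:x0+90,::-1];X,Y=max(0,b[0]-60),max(0,b[1]-60);B=im[Y:Y+120,X:X+120,::-1];print('A',x0,y0,'B',X,Y,B.shape)
A=cv2.resize(A,(540,540),interpolation=cv2.INTER_CUBIC);B=cv2.resize(B,None,fx=2.1,fy=2.1,interpolation=cv2.INTER_CUBIC)
m=np.zeros((540,540+B.shape[1],3),np.uint8);m[:,:540]=A;m[:B.shape[0],540:]=B;cv2.imwrite('pics/mJ.png',m)
"
```

```text
t 44.38 pos [ 0.5019 -0.1235  0.3306] yaw 93.59 z [-0.001 -0.    -1.   ] w 0.001 F [-0.7 -0.4 -0.5] g 0.0 q [-0.29 -0.08  1.81 -0.    1.41 -0.35]
[318 154] [450  26]
A 273 109 B 390 0 (120, 120, 3)
```

View pics/mJ.png

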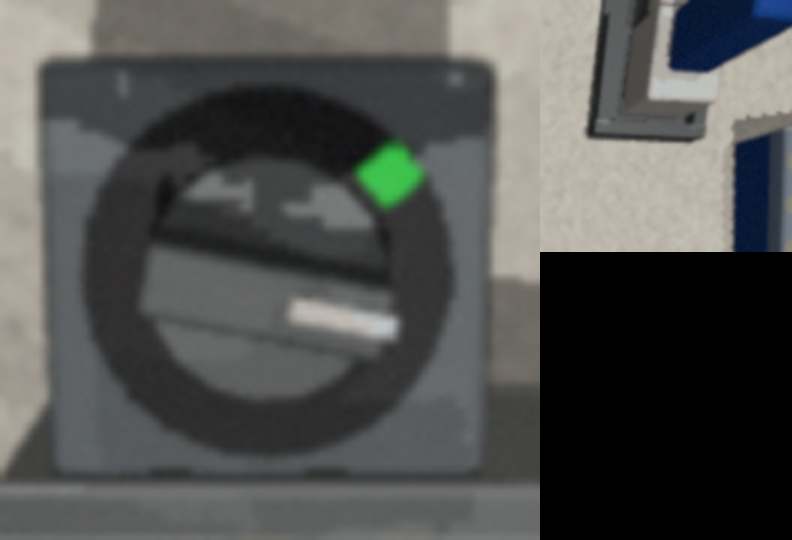

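```bash
python3 -c "
from f import *
c=load('wJ.pkl');g=lambda u,z: topl(c,px([u],273,109,6)[0],z)[:2]
ctr=g((268,270),.111);mk=g((391,176),.111);a=g((290,311),.148);b=g((398,328),.148);e1=g((146,277),.148)
print('centre',ctr,'mark',mk,'d',np.hypot(*(mk-ctr)),'bar end1',e1,'tip',b,'mid',(e1+b)/2,'len',np.hypot(*(b-e1)))
am=np.degrees(np.arctan2(*(mk-ctr)[::-1]));ab=np.degrees(np.arctan2(*(b-a)[::-1]));ab2=np.degrees(np.arctan2(*(b-e1)[::-1]));print(am,ab,ab2)
print('block',[g(u,.11) for u in((42,65),(492,65),(480,470),(60,470))])
q=(ctr+(e1+b)/2)/2 
print(q);plan(((ctr[0],ctr[1],.2),90+ab2))
"
```

```text
centre [ 0.49905066 -0.09651302] mark [ 0.52205734 -0.07664729] d 0.030396618570855273 bar end1 [ 0.47723856 -0.09468679] tip [ 0.5229211  -0.10102179] mid [ 0.50007983 -0.09785429] len 0.046119702213602884
40.809829737788974 -5.392474202241304 -7.895104908839621
block [array([ 0.45288316, -0.05979256]), array([ 0.54001197, -0.05438543]), array([ 0.54515925, -0.13485981]), array([ 0.45876424, -0.14022055])]
[ 0.49956525 -0.09718365]
wp 0 3 rows
0.9, 0, 4.3, 0, 0, 3.8
0.9, -0.1, 4.4, 0, 0, 3.8
0.93, -0.15, 4.32, -0.1, 0, 3.8
```

```bash
python3 -c "
from f import *
plan(((.4994,-.097,.20),-8))"
```

```text
wp 0 11 rows
0.2, 0, 1.2, 0, 0, 9.2
0.2, 0, 1.2, 0, 0, 9.2
0.2, -0.1, 1.2, 0, 0, 9.2
0.2, -0.1, 1.2, 0, 0, 9.2
0.2, -0.2, 1.2, 0, 0, 9.2
0.2, -0.2, 1.2, 0, 0, 9.3
0.1, -0.2, 1.2, 0, 0, 9.2
0.1, -0.2, 1.2, 0, 0, 9.3
0.1, -0.3, 1.1, 0, 0, 9.2
0, -0.3, 1.2, 0, 0, 9.3
0.04, -0.23, 1.12, 0, 0.1, 9.2
```

Call:
move_arm(series=[4,0.2,0,1.2,0,0,9.2,4,0.2,0,1.2,0,0,9.2,4,0.2,-0.1,1.2,0,0,9.2,4,0.2,-0.1,1.2,0,0,9.2,4,0.2,-0.2,1.2,0,0,9.2])

```text
time: 45.05
tool_pos: [0.5002, -0.1133, 0.2694]
tcp_rot: [-2.878, -1.256, 0.003]
wrist_force: [0.1, -0.1, -0.0]
width: 0.467
grip_force: 0.0
```

Call:
move_arm(series=[4,0.2,-0.2,1.2,0,0,9.3,4,0.1,-0.2,1.2,0,0,9.2,4,0.1,-0.2,1.2,0,0,9.3,4,0.1,-0.3,1.1,0,0,9.2,4,0,-0.3,1.2,0,0,9.3])

```text
time: 45.68
tool_pos: [0.4989, -0.0999, 0.2106]
tcp_rot: [-3.141, -0.023, 0.003]
wrist_force: [-0.3, -0.5, 0.0]
width: 0.468
grip_force: 0.0
```

Call:
move_arm(series=[4,0,-0.2,1.1,0,0,9.2,4,0,0,0,0,0,0,4,0,0,0,0,0,0])

```text
time: 46.05
tool_pos: [0.4995, -0.0975, 0.201]
tcp_rot: [3.134, -0.215, -0.001]
wrist_force: [-0.5, 0.4, -0.3]
width: 0.471
grip_force: 0.0
```

```bash
python3 -c "
from f import *
st();plan(((.4994,-.097,.13),-8,.025))"
```

```text
t 46.05 pos [ 0.4995 -0.0975  0.201 ] yaw -7.86 z [-0.001  0.    -1.   ] w 0.471 F [-0.5  0.4 -0.3] g 0.0 q [-0.24 -0.02  2.   -0.    1.17  1.47]
wp 0 3 rows
0, 0, 2.4, 0, 0, 0
0, 0, 2.4, 0, 0, 0.1
-0.01, -0.05, 2.3, 0, 0, 0
```

Call:
move_arm(series=[4,0,0,2.4,0,0,0,4,0,0,2.4,0,0,0,4,0,0,2.2,0,0,0,4,0,0,0,0,0,0,4,0,0,0,0,0,0])

```text
time: 46.68
tool_pos: [0.5005, -0.0972, 0.1324]
tcp_rot: [3.134, -0.217, 0.002]
wrist_force: [0.8, 0.3, 1.5]
width: 0.47
grip_force: 0.0
```

Call:
move_arm(series=[1,0,0,0,0,0,0,1,0,0,0,0,0,0,1,0,0,0,0,0,0,1,0,0,0,0,0,0,1,0,0,0,0,0,0], grip_force=25)

```text
time: 47.3
tool_pos: [0.5005, -0.0984, 0.1329]
tcp_rot: [3.131, -0.216, 0.004]
wrist_force: [-1.5, -4.9, 2.3]
width: 0.157
grip_force: 29.6
```

```bash
python3 -c "
from f import *
st()"
```

```text
t 47.3 pos [ 0.5005 -0.0984  0.1329] yaw -7.91 z [ 0.002 -0.003 -1.   ] w 0.157 F [-1.5 -4.9  2.3] g 29.6 q [-0.24  0.04  2.06 -0.    1.03  1.47]
```

Call:
move_arm(series=[1,0,0.1,0,0,0,-10,1,0,0,0,0,0,-10,1,0,0,0,0,0,-10,1,0,0,0,0,0,-10,1,0,0,0,0,0,-10])

```text
time: 47.92
tool_pos: [0.4999, -0.0969, 0.1329]
tcp_rot: [-2.928, -1.134, -0.002]
wrist_force: [-2.6, 4.5, 6.8]
width: 0.158
grip_force: 30.0
```

Call:
move_arm(series=[1,0,0,0,0,0,-0.4,1,0,0,0,0,0,0,1,0,0,0,0,0,0])

```text
time: 48.3
tool_pos: [0.4999, -0.0969, 0.1329]
tcp_rot: [-2.927, -1.137, -0.002]
wrist_force: [-2.5, 4.0, 6.0]
width: 0.155
grip_force: 30.0
```

```bash
python3 -c "
from f import *
st()"
```

```text
t 48.3 pos [ 0.4999 -0.0969  0.1329] yaw 42.45 z [ 0.001  0.002 -1.   ] w 0.155 F [-2.5  4.   6. ] g 30.0 q [-0.24  0.04  2.06  0.    1.03  0.59]
```

Call:
move_arm(series=[4,0,0,0,0,0,0,4,0,0,0,0,0,0,4,0,0,0,0,0,0,4,0,0,-2,0,0,0,4,0,0,-4,0,0,0])

```text
time: 48.92
tool_pos: [0.4977, -0.0975, 0.1896]
tcp_rot: [-2.926, -1.136, 0.007]
wrist_force: [1.1, 0.6, 0.6]
width: 0.473
grip_force: 0.0
```

Call:
move_arm(series=[4,-1,0,-5,0,0,0,4,-3,0,-5,0,0,0,4,-3,0,-3,0,0,0,4,0,0,0,0,0,0,4,0,0,0,0,0,0])

```text
time: 49.55
tool_pos: [0.4477, -0.1448, 0.3203]
tcp_rot: [-2.928, -1.136, 0.001]
wrist_force: [-0.5, -0.3, 0.5]
width: 0.465
grip_force: 0.0
```

```bash
python3 -c "
from f import *
st();c=cam('wrist');im=read_camera('wrist');cv2.imwrite('pics/wK.png',im[:,:,::-1]);h=cv2.cvtColor(im,cv2.COLOR_RGB2HSV)
def cen(m,P,r):
    u=proj(c,P)[0];ys,xs=np.nonzero(m);k=np.hypot(xs-u[0],ys-u[1])<r;return np.c_[xs[k],ys[k]].astype(float)
g=cen(cv2.inRange(h,(50,120,60),(75,255,255)),[.5,-.097,.12],60);mk=topl(c,g.mean(0),.111)[:2]
w=cen(cv2.inRange(h,(0,0,150),(180,60,255)),[.5+.015*np.cos(.73),-.097+.015*np.sin(.73),.148],22)
print(len(g),mk,len(w))
if len(w):
    W=np.array([topl(c,q,.148)[:2] for q in w]);m=W.mean(0);d=np.linalg.svd(W-m)[2][0];d*=np.sign(d[0]);C=np.array([.4996,-.0968])
    print('white mid',m,'ang by pca',np.degrees(np.arctan2(d[1],d[0])),'ang from centre',np.degrees(np.arctan2(*(m-C)[::-1])),'mark ang',np.degrees(np.arctan2(*(mk-C)[::-1])),'extent',np.ptp(W@d))
"
```

```text
t 49.55 pos [ 0.4477 -0.1448  0.3203] yaw 42.42 z [-0.001  0.001 -1.   ] w 0.465 F [-0.5 -0.3  0.5] g 0.0 q [-0.37 -0.17  1.91  0.    1.4   0.46]
86 [ 0.52181292 -0.07602688] 79
white mid [ 0.50915104 -0.088466  ] ang by pca 42.034096752465416 ang from centre 41.10713367405994 mark ang 43.08160977586376 extent 0.017999780674164023
```

```bash
python3 -c "
from lid import *
c=cam('top');im=read_camera('top');h=cv2.cvtColor(im,cv2.COLOR_RGB2HSV)
u=proj(c,W(-.153,0,.113))[0];m=cv2.inRange(h,(6,130,60),(20,255,255));ys,xs=np.nonzero(m);k=np.hypot(xs-u[0],ys-u[1])<20;print('tab pred',u,'seen',k.sum(),xs[k].mean(),ys[k].mean())
cs=cam('side');i2=read_camera('side');cv2.imwrite('pics/side1.png',i2[:,:,::-1])
a=cv2.imread('pics/side0.png');x=proj(cs,[.665,.073,.1])[0].astype(int)
for q in(a,i2[:,:,::-1].copy()):
    hh=cv2.cvtColor(q,cv2.COLOR_BGR2HSV)[x[1]-30:x[1]+30,x[0]-15:x[0]+15];yy,xx=np.nonzero(cv2.inRange(hh,(105,150,40),(125,255,255)));print('scanner side',len(xx),xx.mean(),yy.mean(),yy.min(),yy.max(),np.polyfit(yy,xx,1))
"
```

```text
tab pred [419.1152067  229.32035589] seen 0 nan nan
scanner side 447 12.930648769574944 26.829977628635348 4 47 [0.20496401 7.43146899]
scanner side 450 11.853333333333333 26.795555555555556 5 47 [0.20329283 6.4059889 ]<string>:4: RuntimeWarning: Mean of empty slice.
  ret = ret.dtype.type(ret / rcount)
```

Call:
move_arm(series=[4,4,-3,0,0,0,0,4,4,-3,0,0,0,0,4,4,-3,0,0,0,0,4,4,-3,0,0,0,0,4,3,-2,0,0,0,0])

```text
time: 50.32
tool_pos: [0.4932, 0.0891, 0.3197]
tcp_rot: [-2.926, -1.14, 0.004]
wrist_force: [0.3, -0.9, 0.5]
width: 0.466
grip_force: 0.0
```

Call:
move_arm(series=[4,3,-3,0,0,0,0,4,3,-3,0,0,0,0,4,0,0,0,0,0,0,4,0,0,0,0,0,0])

```text
time: 50.82
tool_pos: [0.4969, 0.1714, 0.32]
tcp_rot: [2.927, 1.139, -0.004]
wrist_force: [0.3, -0.6, 0.6]
width: 0.471
grip_force: 0.0
```

```bash
python3 -c "
from lid import *
st();c=cam('top');im=read_camera('top');h=cv2.cvtColor(im,cv2.COLOR_RGB2HSV)
m=cv2.inRange(h,(5,120,40),(22,255,255));m[:160]=0;m[:,:330]=0
n,l,s,ce=cv2.connectedComponentsWithStats(m)
for i in range(1,n):
    if s[i][4]>8 and ce[i][0]<520: print(s[i],ce[i].round(1),topl(c,ce[i],.113).round(3))
for y in(.035,-.035): print(proj(c,W(-.152,y,.113)))
print(h[225:233,410:428:4].tolist()[4])
"
```

```text
t 50.83 pos [0.4969 0.1714 0.32  ] yaw 42.53 z [-0.002 -0.001 -1.   ] w 0.471 F [ 0.3 -0.6  0.6] g 0.0 q [ 0.29 -0.06  1.81 -0.    1.39  1.11]
[407 226  26   7 135] [419.2 229. ] [ 0.446 -0.289  0.113]
[[406.2121357  229.67530192]]
[[431.89739986 228.21441878]]
[[17, 188, 156], [17, 188, 156], [17, 188, 156], [17, 190, 156], [16, 188, 156]]
```

The tab is exactly where a shut lid puts it, the scanner stands in its cradle, and the dial points at the mark, so I hand the job in.

```bash
python3 -c "
from workcell import *
print(finish_job())"
```

```text
the job is handed in; nothing more can be done
None
```

The job is handed in with all steps carried out (no verdict came back): I scanned the orange, blue and yellow racks (green was absent), stood them in the cooler, put the scanner back in its cradle, shut the lid and turned the dial to within about 2° of the green mark.

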